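# Press the cap mat home on a deep-well plate

## Robot

A 6-joint arm with a two-finger parallel gripper is mounted at the origin on the work surface. World frame = base frame: x ahead of the robot, y to its left, z up, the work surface at z = 0. Lengths are in mm, angles in rad, forces in N, time in s.
With the tool pointing down it reaches from about 300 to 850 mm from the base axis. Payload 5.4 kg.
Tool frame: the origin (TCP) lies between the finger pads; the fingertips stand 19 mm ahead of it and the grasp point (between the pads) is the TCP (r.tip_extent is the distance from the TCP to the fingertips, in mm); x points along the fingers, y is the direction in which the jaws open and shut, and the axes are right-handed (so a half turn about x gives the same grasp; the last joint's range is limited). The gripper opens to 85 mm and grips with 20 to 120 N. Pads are 22 mm wide; open, the fingers measure 114 mm over their backs; the gripper's body (76 mm by 85 mm) begins 54 mm behind the grasp point. The pads swing forward as they close: fully open they stand 13 mm farther back than shut.
Start: joints at [0.912, 0.158, 1.597, -0, 1.386, -0.21], TCP at [249.491, 518.035, 221.899] pointing down, gripper open.
Joint ranges: [-2.91, 2.91], [-0.94, 2.29], [0.18, 2.7], [-1.29, 4.43], [0.17, 2.64], [-3, 3]. Speed limits (rad/s): [2.57, 2.57, 3.14, 3.14, 3.14, 3.14].

## Interface

Orientations are given as a 3x3 rotation matrix whose columns are the frame's x, y, z axes.
In Python, from cell import monitor, viewer, job, r gives the robot as it stands.
- The arm moves only by the tool play_rows, never from a script. Its arguments are lists of equal length, an entry for each row: "twist": the turn, a rotation vector about the tool's x, y, z in degrees, a list of three; "translation": the shift along the tool's x, y, z in m, a list of three; "gripper": the closure, from 0 (fully open) to 1 (shut). In form: {"twist": [[ax, ay, az], ...], "translation": [[tx, ty, tz], ...], "gripper": [gripper, ...]}. A call has 1 to 20 rows; each row is the pose to reach, as a shift and turn from the pose commanded when the call began, along the tool's axes at that moment; what a row does not reach only later rows make up. A row lasts 1/12 s, in which the tool goes at most 41.7 mm and 7.16 degrees, less where a joint would pass 70% of its speed; a pose out of reach is approached as far as the arm can. A call with a gripper value outside its range is refused whole. The fingers move at their own pace and stop on an object; the grip force is fixed at half the most. Time passes only in rows, so rows that repeat a pose let the fingers close. It gives the time, the measured TCP pose, the force and the opening at its end, in the units of the state.
- monitor.state(): the state, without advancing time (a new reading comes with each control period).
- viewer.capture(name): name is "scene" or "top" or "wrist"; returns (picture, depth): 420x560x3 uint8, red, green, blue; 420x560 float32, mm along the optical axis (not along the pixel's ray), 0 where there is no reading.
- viewer.calibration(name): a dict with "mtx" (3x3 intrinsics, pixels), "k1" (the pictures are not rectified: a ray, as slopes to the right and down, at radius r is drawn at 1 + k1 r^2 times it, then the intrinsics apply), "extrinsics" (4x4, takes a point from world to camera coordinates); the wrist camera has in their place "T_tool_cam" (4x4, takes a point from camera to tool coordinates, whose origin is the TCP and whose axes are the tool frame's). Camera axes: x right, y down, z forward; pixel columns grow to the right and rows downward; lengths in mm; the calibration is good to about 2 mm. A picture is of the moment at which its call begins: read the wrist's pose just before it. calibration takes no time and is no camera call.
- job.sign_off(): hands the job in, once; it reports no verdict.
The state is a dict: "time": time; "joint_positions": joint angles; "qvel": joint speeds; "joint_torque": joint torques, N m; "ee_pos": TCP position; "eef_rot": TCP orientation; "force": force on the tool from outside, world axes, zero at the start; "moment": the same for the moment, N m; "finger_gap": opening from 0.0 (shut) to 1.0 (fully open).
Only numpy, scipy, OpenCV 4.12 (cv2) and the standard library are available. Lean on these libraries where they do the work, as an engineer would, in place of code of your own. Each camera call takes 0.05 s, during which the arm holds its last target.

## Task

The deep-well plate on the feed table of the bench press has its cap mat only laid loosely on top. Slide the plate fully home into the corner of the side and back stops under the press's pad, then swing the lever down until you feel it come up firmly against its stop, so that the mat is pressed fully home, but do not force it: the plate must not be crushed. Ease the lever back up to its rest, never letting it fly back, leave the plate in the press, and do not disturb the rack, flask and tip box standing around.

Things in the scene. Friction and masses are not known exactly. Their poses are not given: they have to be found in the camera images.
- press: White C-frame bench press, fixed. Origin on the bench below the nest centre; x runs from the open feed side to the column, y left, z up. Bright feed table: top z = 20 mm, x -195..140, y -95..140 mm, open in front and left. Steel stops 12 mm high on it: side stop x -185..53, its face at y = -64.5 mm looks to +y; back stop's face at x = 43 mm looks to -x.
- nest (a point): Point on the feed table, 20 mm above the bench, on the press axis; axes as the press. With the plate home in the corner of both stops, the plate's origin is here within about 1 mm and its axes agree.
- head_front (a point): Middle of the head's front face, at (-24, 0, 156) mm in the press frame. The head spans x -31 (screws)..132, y -32..32, z 127..185 mm; column x > 70 mm. Below it hangs the flat pad, x -47..47, y -67..67 mm, its underside 82 to 92 mm above the bench when raised (its setting differs each start). Slant the fingers in from the front to push the plate home, so the gripper's body clears both.
- plate: Loose whitish deep-well plate, 86 mm (its x) by 128 mm (its y) by 44 mm high, 0.2 to 0.35 kg, too wide to grasp: push it. Origin: centre of its underside; z up. It starts on the feed table in front of the pad, askew by up to 0.2 rad and 20 to 50 mm from the side stop. It slides with about 1 N; a corner caught on the side stop can wedge, so square it up as it goes.
- capmat (a joint): How far the grey cap mat (82 x 124 x 3 mm sheet with plugs, on the plate) is pressed in, m: 0 to 0.001 at the start (sheet 5 mm proud of the plate), 0.005 = fully home. It yields to about 55 N and stays where it is pressed. Its top is 52 mm above the plate's underside when loose, 47 mm when home.
- lever (a joint): Sprung lever, rad: 0 = rest, raised 50 degrees above level; grows as the grip swings down. 1 rad lowers the pad 22 mm. At the grip it takes 3 to 5 N, 8 to 11 N while the mat goes in; the mat is home at 0.65 to 1.2, depending on the pad's setting, then the force climbs about 1 N per mm of grip travel: 18 to 26 N is a firm stop, over 35 N crushes the plate. Let go, it is thrown back hard.
- grip (a point): Centre of the lever's black rubber grip: a level round sleeve 28 mm in diameter and 104 mm long along the press's y, free to spin on its steel pin, 200 mm from the pivot. It can be pushed down with closed fingertips on top of it.
- pivot (a point): On the lever's pivot axis, level with the grip's middle: (30, -155, 150) mm in the press frame, axes as the press. Grip centre = pivot + 200 mm * (-cos e, 0, sin e), e = 0.873 - lever angle. The 16 mm thick lever arm lies 55 mm left (+y) of this point, at the grip's left end.
- tube_rack: Loose blue test-tube rack with glass tubes, 108 x 204 mm, 116 mm high with the tubes; bystander. Origin: centre of its underside.
- flask: Loose stoppered conical flask, 82 mm wide, 140 mm high, standing to the right of the press; bystander. Origin: centre of its underside.
- tip_box: Loose grey box with white lid for pipette tips, 86 x 124 x 65 mm; bystander. Origin: centre of its underside.
Things that resemble listed ones, but are neither listed nor needed, are in the scene too. Leave any blue or pink look-alike of the plate alone.

How it is judged (in metres and radians):
On the way, in this order (a step that is already met when the one before it is completed fails the run):
1. the plate stands home in the corner of both stops (within 4 mm, square within 0.04 rad) with the lever up (distance between plate and nest below 0.004 m and angle between the x axis of plate and the x axis of nest, either way round below 0.04 rad and value of joint lever below 0.1 rad), for 0.2 s.
2. with the lever swung down the mat is pressed home (over 4.5 of 5 mm) while the plate is in the stops (value of joint capmat above 0.0045 m and value of joint lever above 0.6 rad and distance between plate and nest below 0.005 m), for 0.1 s.
At the end, for the whole second after the job is handed in: The mat is home (over 4.5 of 5 mm), the lever is back at rest (under 0.06 rad), and the plate stands still in the corner of the stops (origin within 5 mm of the nest point, square within 0.04 rad) (value of joint capmat above 0.0045 m and value of joint lever below 0.06 rad and distance between plate and nest below 0.005 m and angle between the x axis of plate and the x axis of nest, either way round below 0.04 rad and linear speed of plate below 0.01 m/s); the robot touches nothing.
It fails at once if the plate is crushed: squeezed between pad and feed table with more than 300 N (about 35 N at the grip; the 600 N below counts both faces) (contact force between plate and press above 600 N).
It fails at once if the lever flies back up (faster than 3.5 rad/s) (velocity of joint lever below -3.5 rad/s).
It fails at once if a bystander is shoved more than 20 mm or tipped (distance of any of tube_rack, flask, tip_box from where it was at the start of the episode above 0.02 m or angle between any of flask, tube_rack, tip_box's own z axis and vertical above 0.4 rad).
It also fails if it takes over 67 s, if anything falls off the work surface, if the arm or the gripper's body presses on something with over 40 N, if the wrist force passes 120 N, or if a joint passes its speed limit or range.

## Working session

There is one attempt and no reset: what is moved stays moved. The work goes in short steps, Python scripts to look and compute and a tool call to move; the robot and the scene stay as the last step left them, time stands still between calls to the robot, and variables do not carry over. Pictures are saved under pics/ and viewed, and the job is handed in when it is done.

Besides the shell and the picture viewer there is one more tool, called as a command line: name --argument value ..., lists and objects as JSON in quotes. play_rows: Moves the arm, as the interface text tells. Its arguments: {"type":"object","properties":{"twist":{"type":"array","items":{"type":"array","items":{"type":"number"}}},"translation":{"type":"array","items":{"type":"array","items":{"type":"number"}}},"gripper":{"type":"array","items":{"type":"number"}}},"required":["twist","translation","gripper"]}

```bash
ls; mkdir -p pics; python3 - <<'E'
from cell import monitor, viewer, job, r
import cv2
s=monitor.state(); print(s)
for n in ["scene","top","wrist"]:
    p,d=viewer.capture(n); cv2.imwrite(f"pics/{n}0.png",p[:,:,::-1]); 
    import numpy as np; np.save(f"{n}0_d.npy",d); np.save(f"{n}0_p.npy",p)
    print(viewer.calibration(n))
E
```

```text
pics
{'time': 0.0, 'joint_positions': array([ 9.11888116e-01,  1.59062030e-01,  1.59822151e+00, -1.33689484e-05,
        1.38620162e+00, -2.10088875e-01]), 'qvel': array([ 0.00088515, -0.0020272 , -0.00075507,  0.00031932, -0.00087732,
        0.0001577 ]), 'joint_torque': array([-1.38226042e-03, -3.95999587e+01, -3.31428909e+01, -2.40474947e-04,
        8.36515857e-03, -3.67572272e-05]), 'ee_pos': array([249.12639767, 517.54735414, 220.91499596]), 'eef_rot': array([[-1.14829848e-03,  4.33898819e-01,  9.00960874e-01],
       [-1.50437049e-03,  9.00959699e-01, -4.33900171e-01],
       [-9.99998209e-01, -1.85362585e-03, -3.81826072e-04]]), 'force': array([ 0.40248413,  0.59260516, -0.60833357]), 'moment': array([-0.02458085,  0.00835892, -0.02238163]), 'finger_gap': 0.9965130925440808}
{'mtx': array([[412.23151859,   0.        , 281.73214724],
       [  0.        , 412.23151859, 210.09166833],
       [  0.        ,   0.        ,   1.        ]]), 'k1': 0.002559791956678451, 'extrinsics': array([[ 8.60814539e-01,  5.08755341e-01, -1.28969602e-02,
        -4.79185130e+02],
       [ 3.8846
[... 637 characters left out ...]
e-01,  1.68371136e-04, -9.94866437e-01,
         1.58876708e+03],
       [ 0.00000000e+00,  0.00000000e+00,  0.00000000e+00,
         1.00000000e+00]])}
{'mtx': array([[289.19984315,   0.        , 276.42545309],
       [  0.        , 289.19984315, 211.33540353],
       [  0.        ,   0.        ,   1.        ]]), 'k1': -0.010873761772990641, 'T_tool_cam': array([[ 6.38723437e-04, -2.65517606e-01,  9.64105800e-01,
        -1.50732718e+02],
       [ 9.99999280e-01,  1.14857052e-03, -3.46183254e-04,
         2.02043549e-01],
       [-1.01542575e-03,  9.64105327e-01,  2.65518149e-01,
        -6.61217529e+01],
       [ 0.00000000e+00,  0.00000000e+00,  0.00000000e+00,
         1.00000000e+00]])}
```

View pics/scene0.png

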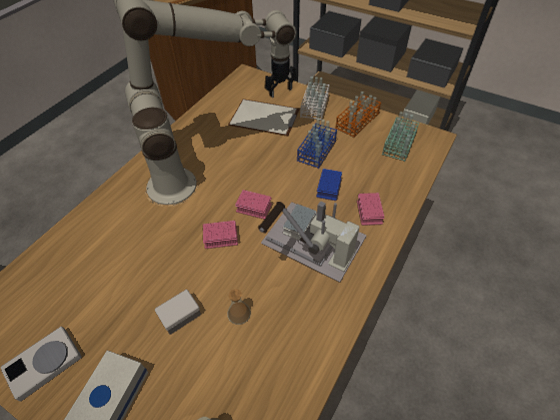

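View pics/top0.png

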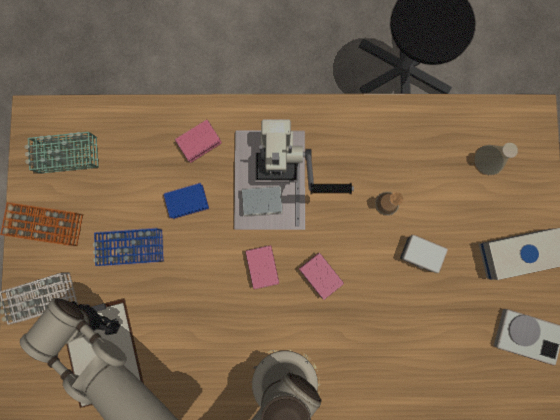

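View pics/wrist0.png

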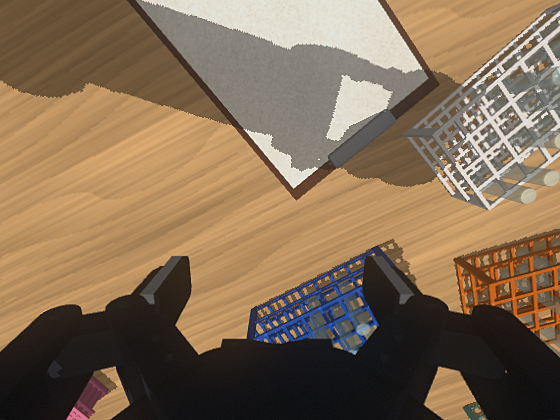

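The top view shows the press with its feed table at about px (235..305, 130..230), facing the robot. The plate is at (262,201) and the grip at (331,188). The pink boxes near (262,267) and (321,276) are look-alikes. I'll zoom in to measure.

```bash
cat > h.py <<'E'
import numpy as np, cv2
from cell import viewer
def pix2ray(cal,uv):
    uv=np.atleast_2d(uv).astype(float); K=cal["mtx"]; k=cal["k1"]
    d=(uv-[K[0,2],K[1,2]])/[K[0,0],K[1,1]]
    s=d.copy()
    for _ in range(10): s=d/(1+k*(s**2).sum(1,keepdims=True))
    return np.c_[s,np.ones(len(s))]
def T_wc(name,st=None):
    c=viewer.calibration(name)
    if name!="wrist": return np.linalg.inv(c["extrinsics"])
    T=np.eye(4); T[:3,:3]=st["eef_rot"]; T[:3,3]=st["ee_pos"]
    return T@c["T_tool_cam"]
def onplane(name,uv,z,st=None):
    c=viewer.calibration(name); T=T_wc(name,st)
    R=pix2ray(c,uv)@T[:3,:3].T; o=T[:3,3]
    return o+R*((z-o[2])/R[:,2])[:,None]
def withdepth(name,uv,d,st=None):
    c=viewer.calibration(name); T=T_wc(name,st)
    uv=np.atleast_2d(uv); R=pix2ray(c,uv)
    z=np.array([d[int(v),int(u)] for u,v in uv])
    return (R*z[:,None])@T[:3,:3].T+T[:3,3]
def proj(name,P,st=None):
    c=viewer.calibration(name); T=np.linalg.inv(T_wc(name,st)); P=np.atleast_2d(P)
    q=P@T[:3,:3].T+T[:3,3]; s=q[:,:2]/q[:,2:]
    s=s*(1+c["k1"]*(s**2).sum(1,keepdims=True)); K=c["mtx"]
    return s*[K[0,0],K[1,1]]+[K[0,2],K[1,2]]
E
python3 - <<'E'
from h import *
p=np.load("top0_p.npy"); d=np.load("top0_d.npy")
c=p[120:240,220:370]; cv2.imwrite("pics/topz.png",cv2.resize(c,None,fx=5,fy=5,interpolation=cv2.INTER_CUBIC)[:,:,::-1])
# point cloud height map
vs,us=np.mgrid[120:240,220:370]; uv=np.c_[us.ravel(),vs.ravel()]
P=withdepth("top",uv,d).reshape(120,150,3)
np.save("P.npy",P)
for v in range(5,115,5): print(v+120,(P[v,::6,2]).round().astype(int))
E
```

```text
125 [ -2   5  -3   1   1   2   1 184 186 183 179 182   2  -1  -7  -6  -6   4
  -6   0   2   2   1  -8  -2]
130 [-10   3   2  -5   1  -1  -9 189 189 183 183 184   2   5   1  -4   3   4
  10  -5   2   7  -1   2  -5]
135 [  0  -1   5  19  19  19  10 175 188 184 178 174  36  20  17  -8   3   0
   3  -5   2 -12  -1  -5   7]
140 [  4   7   0  17  18  23  23  89 188 183 187 116  29  19  27   0   5  -4
   4  -7   2   4   2   9  -1]
145 [  4   1  -3  24  25  18  22  32 188 184 188  45  32  16  16   1   0   1
   5  -5  -1  -4   2  -1  -6]
150 [  1   2  -1  20  18  21  21 215 181 183 187 176 172 178  22 162  -2   2
  -1   1   1  -4  -2   6  -2]
155 [  4  -4   1  19  21  17 112 171 183 268 187 177 177 176 160 167  -7   0
   1  -2   0  -3   0  -2   0]
160 [ -3  -4   4  23  20  25 108 153 179 261 184 174 166 169  14 195   4  -3
   4  -2  -1   1  10  -3  -5]
165 [ -3  -4  -5  23  19  20 112 116 186 186 186 118 113  39  18 220   6  -7
  -1  -1   1  -3   4   4   7]
170 [  0   5  -1  26  17  17 109 117 170 172 177 115 115  31  14 239   0   5
  -4   1   0   2   1   6   3]
175 [  4   4   2  26  17  23 1
[... 353 characters left out ...]
22 311 318 321
 316 317 313 316 304   0   4]
195 [ 0  2 -3 21 66 78 76 74 74 72 69 22 18 36 22  0  3  2  4 -4  7 -1  3 -2
  0]
200 [ 3 -3 -3 14 72 73 72 68 70 67 74 23 17 35 22 -1  1  6  5 -5  4  2 -1  3
 -2]
205 [ 4  2  3 14 67 73 74 72 70 74 69 18 24 23 25  0  4 -3  6 -2 -2  4 -4  2
  7]
210 [ 2 -6  1 20 71 72 74 77 72 78 64 17 16 29 18  3 -1  3  2 -4 -1 -6  1  2
 -8]
215 [-2  3  1 18 63 35 29 34 15 28 16 13 23 28 16  0  1  0  8 -5  2 -1 -1  2
  1]
220 [ 7 -5 -2 24 20 17 22 16 16 16 18 18 19 35 22 -6  1 -5  3 -4 -1 -3  7  5
 -4]
225 [ 0 -1 -1 21 19 19 22 15 27 21 23 16 19 38 14  4  6  1  3 -1  4  1  1 -3
  1]
230 [ 5 -4 -2  0 -6  0  1  4 -2  2 -4 -3  3 -5 -5  0  1 -3  0  1  3  1 -2 -5
  1]
```

View pics/topz.png

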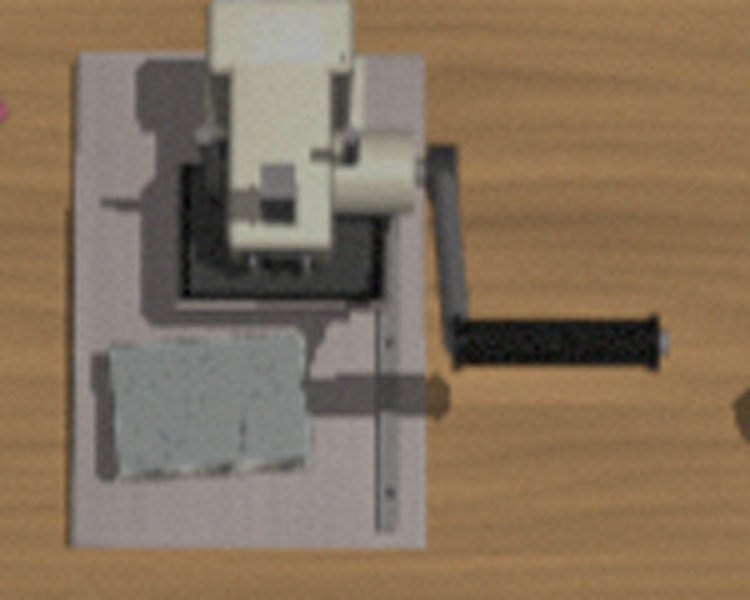

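```bash
python3 - <<'E'
from h import *
f=lambda L:np.array(L)/5.+[220-.4,120-.4]
T=onplane("top",f([(77,53),(424,53),(425,547),(70,547)]),20);print("table",T.round(1))
S=onplane("top",f([(377,310),(377,532),(397,532)]),32);print("stop",S.round(1))
M=onplane("top",f([(110,347),(303,335),(308,458),(120,475)]),72);print("mat",M.round(1), [np.linalg.norm(M[i]-M[i-1]).round(1) for i in range(4)])
G=onplane("top",f([(455,342),(658,340)]),303);print("grip",G.round(1))
# masks
p=np.load("top0_p.npy"); P=np.load("P.npy")
c=p[120:240,220:370]; hsv=cv2.cvtColor(c,cv2.COLOR_RGB2HSV)
for xy in [(40,80),(20,20),(20,100),(62,100),(80,100),(100,70),(130,100)]: print(xy,c[xy[1],xy[0]],hsv[xy[1],xy[0]])
zz=cv2.medianBlur(P[:,:,2].astype(np.float32),5)
m=((zz>55)&(zz<90)).astype(np.uint8)
n,l,st,ce=cv2.connectedComponentsWithStats(m)
for i in range(1,n):
  if st[i,4]>300:
    ys,xs=np.where(l==i); q=onplane("top",np.c_[xs+220,ys+120],72)[:,:2].astype(np.float32)
    print(st[i],cv2.minAreaRect(q))
E
```

```text
table [[838.  166.8  20. ]
 [837.2 -68.3  20. ]
 [502.4 -66.4  20. ]
 [503.1 169.   20. ]]
stop [[659.5 -35.2  32. ]
 [511.7 -34.4  32. ]
 [511.7 -47.5  32. ]]
mat [[629.5 138.8  72. ]
 [637.   13.8  72. ]
 [557.   10.8  72. ]
 [546.3 131.9  72. ]] [np.float64(83.5), np.float64(125.1), np.float64(80.1), np.float64(121.5)]
grip [[ 599.1  -71.2  303. ]
 [ 599.9 -183.3  303. ]]
(40, 80) [118 122 119] [ 68   8 122]
(20, 20) [140 130 130] [  0  18 140]
(20, 100) [146 137 135] [  5  19 146]
(62, 100) [148 138 134] [  9  24 148]
(80, 100) [149 141 137] [ 10  21 149]
(100, 70) [30 29 29] [ 0  9 30]
(130, 100) [150 116  80] [ 15 119 150]
[  22   67   41   29 1028] ((590.8718872070312, 74.08099365234375), (85.49310302734375, 126.94945526123047), 4.251387596130371)
```

```bash
cat >> h.py <<'E'
from scipy.spatial.transform import Rotation as Ro
def delta(st,pos,xax,yax):
    xax=np.array(xax,float);xax/=np.linalg.norm(xax);yax=np.array(yax,float);yax-=xax*(xax@yax);yax/=np.linalg.norm(yax)
    R=np.c_[xax,yax,np.cross(xax,yax)]; R0=st["eef_rot"]
    tw=Ro.from_matrix(R0.T@R).as_rotvec(degrees=True); tr=R0.T@(np.array(pos)-st["ee_pos"])/1000
    print("twist",tw.round(2),"trans",tr.round(4)); return tw,tr
YAW=-0.005; O=np.array([697.7,27.9,0]); PR=np.array([[np.cos(YAW),-np.sin(YAW),0],[np.sin(YAW),np.cos(YAW),0],[0,0,1]])
w2p=lambda P:(np.atleast_2d(P)-O)@PR
p2w=lambda P:np.atleast_2d(P)@PR.T+O
E
python3 - <<'E'
from h import *
from cell import monitor,r
print(r.tip_extent)
st=monitor.state()
print(st["ee_pos"])
print(onplane("top",[(262,267),(321,276),(128,247),(389,203)],50).round())
for z in (190,50): delta(st,(592,180,z),(0,0,-1),(1,-0.005,0))
d=np.load("top0_d.npy"); print(withdepth("top",[(262,267),(321,276),(258,262),(325,270)],d).round())
E
```

```text
19.0
[249.20287308 517.6783919  221.15516772]
[[ 378.   73.   50.]
 [ 349. -117.   50.]
 [ 444.  509.   50.]
 [ 585. -342.   50.]]
twist [6.457e+01 3.000e-02 8.000e-02] trans [ 0.0312 -0.1555  0.4554]
twist [6.457e+01 3.000e-02 8.000e-02] trans [ 0.1712 -0.1553  0.4554]
[[ 378.   74.   45.]
 [ 349. -117.   50.]
 [ 394.   86.   54.]
 [ 368. -129.   57.]]
```

play_rows --twist '[[64.5,0,0],[64.5,0,0],[64.5,0,0],[64.5,0,0],[64.5,0,0],[64.5,0,0],[64.5,0,0],[64.5,0,0],[64.5,0,0],[64.5,0,0],[64.5,0,0],[64.5,0,0],[64.5,0,0],[64.5,0,0],[64.5,0,0],[64.5,0,0],[64.5,0,0],[64.5,0,0]]' --translation '[[0.03,-0.155,0.455],[0.03,-0.155,0.455],[0.03,-0.155,0.455],[0.03,-0.155,0.455],[0.03,-0.155,0.455],[0.03,-0.155,0.455],[0.03,-0.155,0.455],[0.03,-0.155,0.455],[0.03,-0.155,0.455],[0.03,-0.155,0.455],[0.03,-0.155,0.455],[0.03,-0.155,0.455],[0.03,-0.155,0.455],[0.03,-0.155,0.455],[0.03,-0.155,0.455],[0.03,-0.155,0.455],[0.03,-0.155,0.455],[0.03,-0.155,0.455]]' --gripper '[0.4,0.4,0.4,0.4,0.4,0.4,0.4,0.4,0.4,0.4,0.4,0.4,0.4,0.4,0.4,0.4,0.4,0.4]'

```text
time: 1.65
ee_pos: [591.6, 182.0, 192.1]
eef_rot: [[0.0, 1.0, -0.002], [0.0, -0.002, -1.0], [-1.0, 0.0, -0.0]]
force: [-0.5, 1.1, 0.1]
finger_gap: 0.601
```

```bash
cat > snap.py <<'E'
import sys
from h import *
from cell import monitor
k=sys.argv[1]
st=monitor.state(); np.save(f"st{k}.npy",st,allow_pickle=True)
print(st["time"],st["ee_pos"].round(1),st["force"].round(1),st["finger_gap"],st["joint_positions"].round(2)); print(st["eef_rot"].round(3).tolist())
for n in sys.argv[2:]:
    p,d=viewer.capture(n); np.save(f"{n}{k}_p.npy",p); np.save(f"{n}{k}_d.npy",d); cv2.imwrite(f"pics/{n}{k}.png",p[:,:,::-1])
    if n=="top": cv2.imwrite(f"pics/topz{k}.png",cv2.resize(p[120:240,220:370],None,fx=5,fy=5,interpolation=cv2.INTER_CUBIC)[:,:,::-1])
E
python3 snap.py 1 top wrist
```

```text
1.65 [591.6 182.  192.1] [-0.5  1.1  0.1] 0.60092782987657 [0.1  0.29 1.5  0.   1.35 0.11]
[[0.0, 1.0, -0.002], [0.0, -0.002, -1.0], [-1.0, 0.0, -0.0]]
```

View pics/wrist1.png

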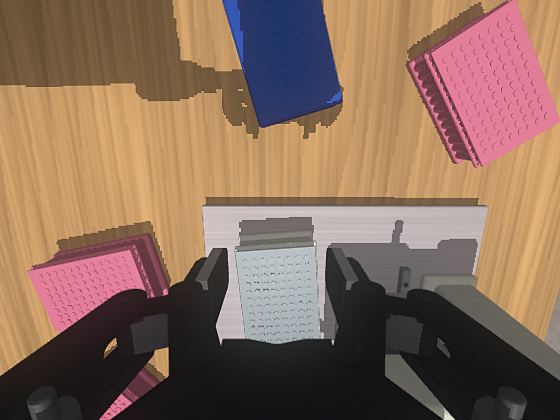

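View pics/topz1.png

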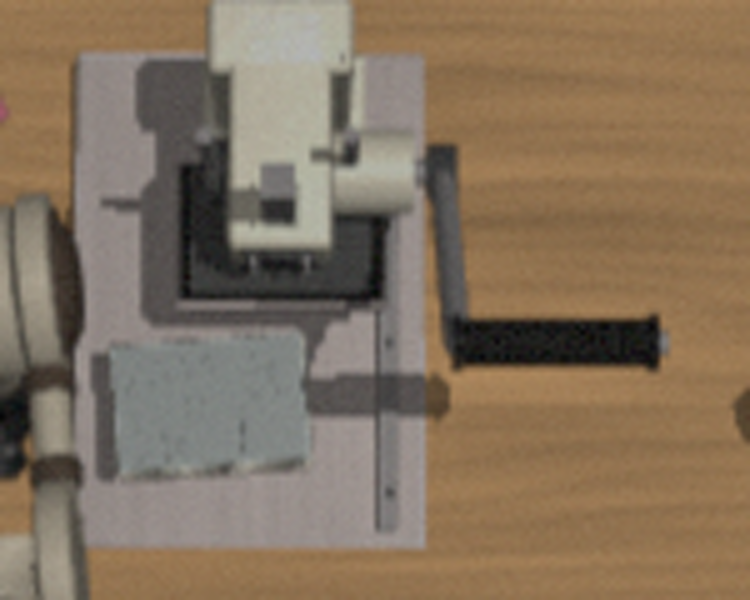

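The wrist view shows the plate between the fingers (x 240..320, y 245..340), with the blue look-alike well away. Next I'll descend and push in -y.

play_rows --twist '[[0,0,0],[0,0,0],[0,0,0],[0,0,0],[0,0,0],[0,0,0],[0,0,0],[0,0,0],[0,0,0],[0,0,0],[0,0,0],[0,0,0],[0,0,0],[0,0,0],[0,0,0],[0,0,0],[0,0,0],[0,0,0],[0,0,0],[0,0,0]]' --translation '[[0.035,0,0],[0.07,0,0],[0.105,0,0],[0.14,0,0],[0.145,0,0],[0.145,0,0.005],[0.145,0,0.012],[0.145,0,0.02],[0.145,0,0.025],[0.145,0,0.03],[0.145,0,0.034],[0.145,0,0.038],[0.145,0,0.042],[0.145,0,0.046],[0.145,0,0.05],[0.145,0,0.054],[0.145,0,0.058],[0.145,0,0.062],[0.145,0,0.066],[0.145,0,0.068]]' --gripper '[0.4,0.4,0.4,0.4,0.4,0.4,0.4,0.4,0.4,0.4,0.4,0.4,0.4,0.4,0.4,0.4,0.4,0.4,0.4,0.4]'

```text
time: 3.42
ee_pos: [593.3, 113.0, 48.5]
eef_rot: [[0.003, 1.0, -0.004], [0.001, -0.004, -1.0], [-1.0, 0.003, -0.001]]
force: [-0.5, 2.6, 6.8]
finger_gap: 0.601
```

```bash
python3 snap.py 2 top wrist
```

```text
3.4167 [593.3 113.   48.5] [-0.5  2.6  6.8] 0.6010669870181888 [-0.01  0.42  1.65  0.    1.08 -0.01]
[[0.003, 1.0, -0.004], [0.001, -0.004, -1.0], [-1.0, 0.003, -0.001]]
```

View pics/topz2.png

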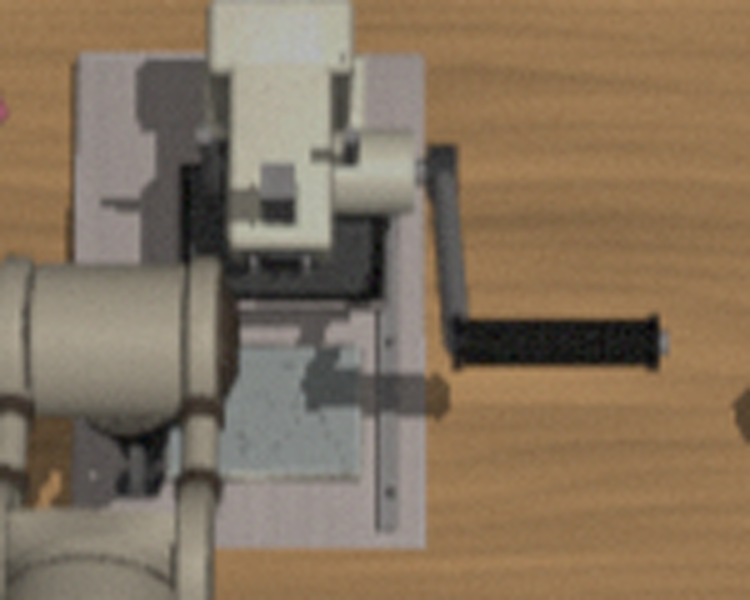

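View pics/wrist2.png

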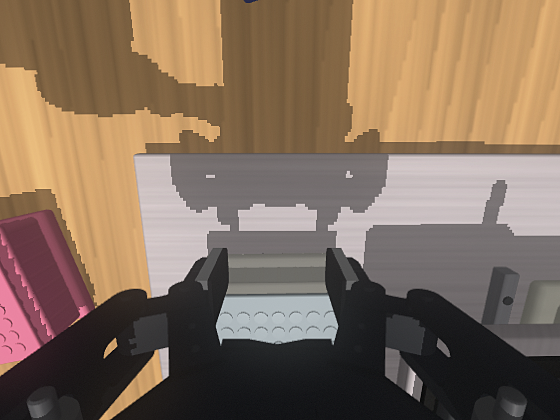

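Fz is 6.8 N, so the tips may be rubbing on something. I'll raise 4 mm and continue more slowly.

play_rows --twist '[[0,0,0],[0,0,0],[0,0,0]]' --translation '[[-0.002,0,0],[-0.004,0,0],[-0.004,0,0]]' --gripper '[0.4,0.4,0.4]'

```text
time: 3.77
ee_pos: [591.6, 112.8, 50.8]
eef_rot: [[-0.001, 1.0, -0.004], [-0.0, -0.004, -1.0], [-1.0, -0.001, 0.0]]
force: [-0.2, 0.6, 0.4]
finger_gap: 0.6
```

play_rows --twist '[[0,0,0],[0,0,0],[0,0,0],[0,0,0],[0,0,0]]' --translation '[[-0.001,0,0.002],[-0.001,0,0.004],[-0.001,0,0.006],[-0.001,0,0.007],[-0.001,0,0.007]]' --gripper '[0.4,0.4,0.4,0.4,0.4]'

```text
time: 4.18
ee_pos: [591.7, 105.6, 51.7]
eef_rot: [[-0.0, 1.0, -0.004], [-0.0, -0.004, -1.0], [-1.0, -0.0, 0.0]]
force: [-0.8, -0.5, -0.6]
finger_gap: 0.602
```

```bash
python3 snap.py 3 top scene; python3 - <<'E'
import numpy as np,cv2
p=np.load("scene3_p.npy"); cv2.imwrite("pics/sz3.png",cv2.resize(p[180:280,220:380],None,fx=5,fy=5,interpolation=cv2.INTER_CUBIC)[:,:,::-1])
E
```

```text
4.1833 [591.7 105.6  51.7] [-0.8 -0.5 -0.6] 0.6016864511196593 [-0.02  0.41  1.65 -0.    1.08 -0.02]
[[-0.0, 1.0, -0.004], [-0.0, -0.004, -1.0], [-1.0, -0.0, 0.0]]
```

View pics/topz3.png

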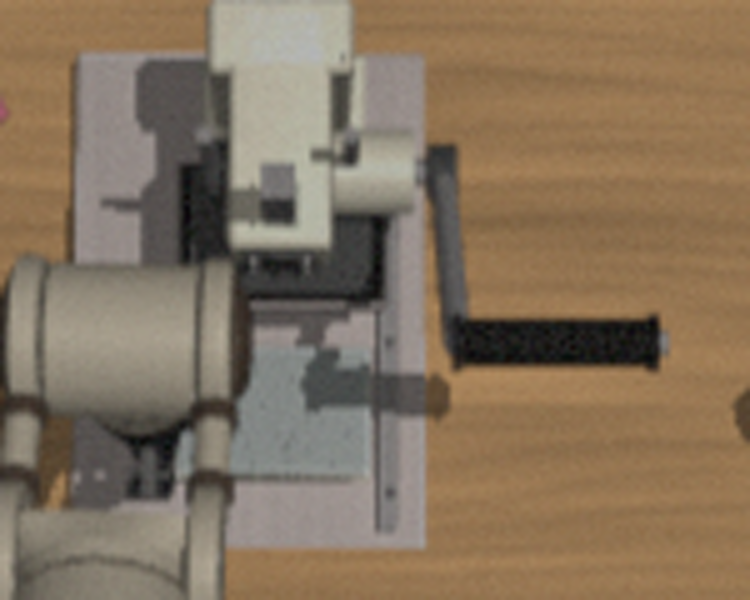

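View pics/sz3.png

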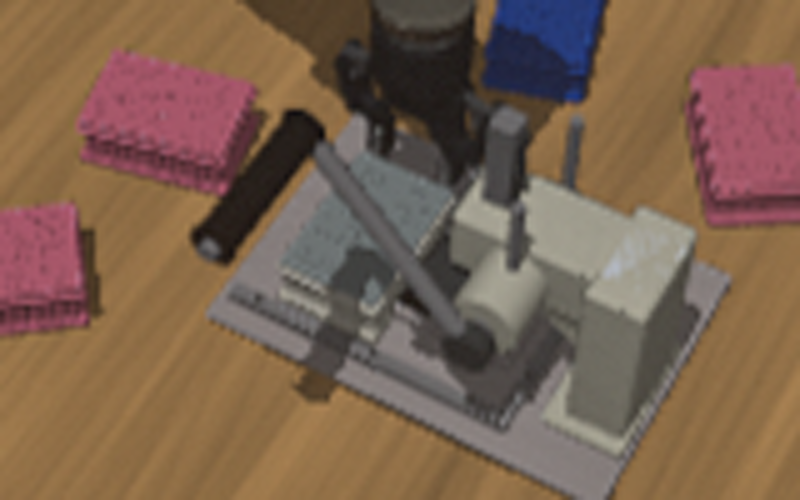

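play_rows --twist '[[0,0,0],[0,0,0],[0,0,0],[0,0,0],[0,0,0]]' --translation '[[0,0,0.002],[0,0,0.004],[0,0,0.005],[0,0,0.006],[0,0,0.006]]' --gripper '[0.4,0.4,0.4,0.4,0.4]'

```text
time: 4.7
ee_pos: [591.9, 99.7, 51.9]
eef_rot: [[-0.0, 1.0, -0.004], [-0.0, -0.004, -1.0], [-1.0, -0.0, 0.0]]
force: [-0.6, -0.2, -0.5]
finger_gap: 0.596
```

play_rows --twist '[[0,0,0],[0,0,0],[0,0,0]]' --translation '[[0,0,0.001],[0,0,0.002],[0,0,0.002]]' --gripper '[0.4,0.4,0.4]'

```text
time: 4.95
ee_pos: [591.9, 99.3, 52.1]
eef_rot: [[0.0, 1.0, -0.004], [0.003, -0.004, -1.0], [-1.0, 0.0, -0.003]]
force: [0.2, 6.4, 0.3]
finger_gap: 0.602
```

play_rows --twist '[[0,0,0],[0,0,0],[0,0,0],[0,0,0],[0,0,0],[0,0,0],[0,0,0]]' --translation '[[0,0,-0.005],[0,0,-0.02],[0,0,-0.03],[-0.03,0,-0.03],[-0.07,0,-0.03],[-0.1,0,-0.03],[-0.1,0,-0.03]]' --gripper '[0.4,0.4,0.4,0.4,0.4,0.4,0.4]'

```text
time: 5.53
ee_pos: [596.8, 128.3, 160.2]
eef_rot: [[0.014, 1.0, -0.003], [-0.0, -0.003, -1.0], [-1.0, 0.014, 0.0]]
force: [0.6, -0.1, 1.3]
finger_gap: 0.604
```

```bash
python3 snap.py 4; python3 - <<'E'
from h import *
st=np.load("st4.npy",allow_pickle=True).item()
delta(st,(500,32,150),(0,0,-1),(0.005,1,0))
delta(st,(490,32,150),(0,0,-1),(0.005,1,0))
E
```

```text
5.5333 [596.8 128.3 160.2] [ 0.6 -0.1  1.3] 0.6035305286605567 [ 0.01  0.29  1.57 -0.    1.27  0.02]
[[0.014, 1.0, -0.003], [-0.0, -0.003, -1.0], [-1.0, 0.014, 0.0]]
twist [-89.88   0.63  -0.6 ] trans [ 0.0089 -0.0966  0.0966]
twist [-89.88   0.63  -0.6 ] trans [ 0.0088 -0.1066  0.0966]
```

play_rows --twist '[[-90,0,0],[-90,0,0],[-90,0,0],[-90,0,0],[-90,0,0],[-90,0,0],[-90,0,0],[-90,0,0],[-90,0,0],[-90,0,0],[-90,0,0],[-90,0,0],[-90,0,0],[-90,0,0],[-90,0,0]]' --translation '[[0,-0.02,0.01],[0,-0.05,0.03],[0,-0.08,0.05],[0,-0.1,0.07],[0,-0.1,0.09],[0,-0.1,0.096],[0,-0.1,0.096],[0,-0.1,0.096],[0,-0.1,0.096],[0,-0.1,0.096],[0,-0.1,0.096],[0,-0.1,0.096],[0,-0.1,0.096],[0,-0.1,0.096],[0,-0.1,0.096]]' --gripper '[0.4,0.4,0.4,0.4,0.4,0.4,0.4,0.4,0.4,0.4,0.4,0.4,0.4,0.4,0.4]'

```text
time: 6.78
ee_pos: [491.6, 32.4, 151.8]
eef_rot: [[-0.0, 0.006, 1.0], [-0.0, 1.0, -0.006], [-1.0, -0.0, -0.0]]
force: [-0.8, 0.3, 0.6]
finger_gap: 0.597
```

```bash
python3 snap.py 5 top wrist; python3 - <<'E'
from h import *
st=np.load("st5.npy",allow_pickle=True).item()
delta(st,(500,32,52),(0,0,-1),(0.005,1,0))
E
```

```text
6.7833 [491.6  32.4 151.8] [-0.8  0.3  0.6] 0.5966424254628887 [-0.18  0.01  1.9  -0.    1.23 -1.74]
[[-0.0, 0.006, 1.0], [-0.0, 1.0, -0.006], [-1.0, -0.0, -0.0]]
twist [-0.04 -0.01  0.02] trans [ 0.0998 -0.0003  0.0084]
```

View pics/topz5.png

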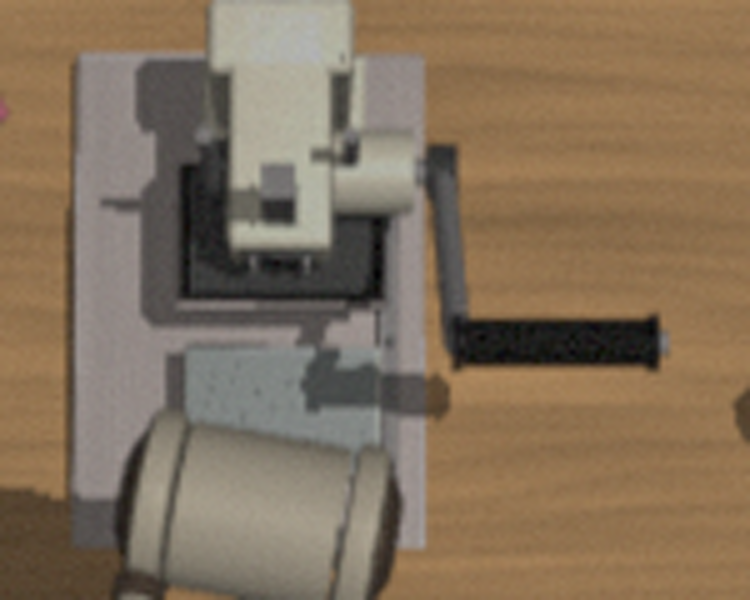

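View pics/wrist5.png

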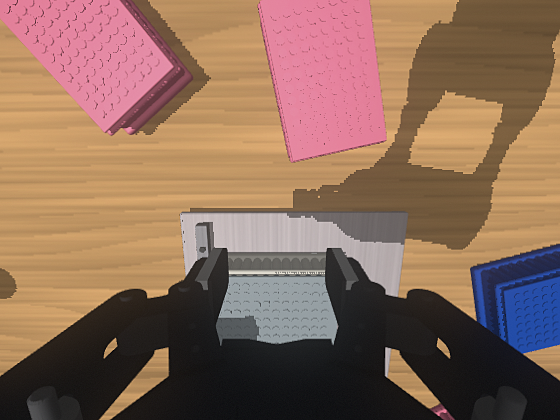

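The plate is square against the side stop: mat at X 183..382 in the zoom, back edge at Y≈345. Now I'll descend in front of it and push in +x with the tool vertical.

play_rows --twist '[[0,0,0],[0,0,0],[0,0,0],[0,0,0],[0,0,0],[0,0,0],[0,0,0],[0,0,0],[0,0,0],[0,0,0],[0,0,0],[0,0,0],[0,0,0],[0,0,0],[0,0,0],[0,0,0],[0,0,0],[0,0,0],[0,0,0],[0,0,0]]' --translation '[[0.04,0,0],[0.08,0,0],[0.1,0,0],[0.1,0,0.01],[0.1,0,0.025],[0.1,0,0.035],[0.1,0,0.04],[0.1,0,0.045],[0.1,0,0.05],[0.1,0,0.055],[0.1,0,0.06],[0.1,0,0.065],[0.1,0,0.07],[0.1,0,0.075],[0.1,0,0.08],[0.1,0,0.085],[0.1,0,0.09],[0.1,0,0.095],[0.1,0,0.098],[0.1,0,0.098]]' --gripper '[0.4,0.4,0.4,0.4,0.4,0.4,0.4,0.4,0.4,0.4,0.4,0.4,0.4,0.4,0.4,0.4,0.4,0.4,0.4,0.4]'

```text
time: 8.55
ee_pos: [590.6, 31.9, 52.1]
eef_rot: [[0.001, 0.004, 1.0], [-0.0, 1.0, -0.004], [-1.0, -0.0, 0.001]]
force: [-0.3, -0.1, 0.5]
finger_gap: 0.597
```

```bash
python3 snap.py 6 wrist scene; python3 - <<'E'
from h import *
st=np.load("st6.npy",allow_pickle=True).item()
import numpy as np,cv2
p=np.load("scene6_p.npy"); cv2.imwrite("pics/sz6.png",cv2.resize(p[180:280,220:380],None,fx=5,fy=5,interpolation=cv2.INTER_CUBIC)[:,:,::-1])
E
```

```text
8.55 [590.6  31.9  52.1] [-0.3 -0.1  0.5] 0.5973335921067509 [-0.15  0.38  1.68  0.    1.07 -1.72]
[[0.001, 0.004, 1.0], [-0.0, 1.0, -0.004], [-1.0, -0.0, 0.001]]
```

View pics/sz6.png

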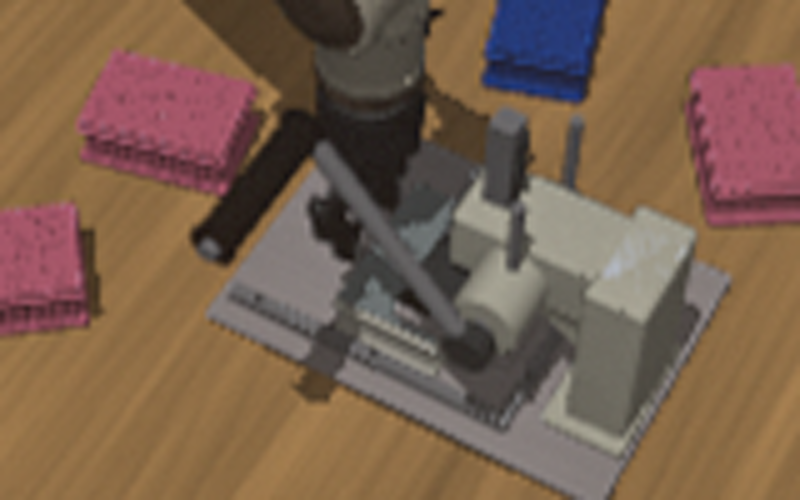

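View pics/wrist6.png

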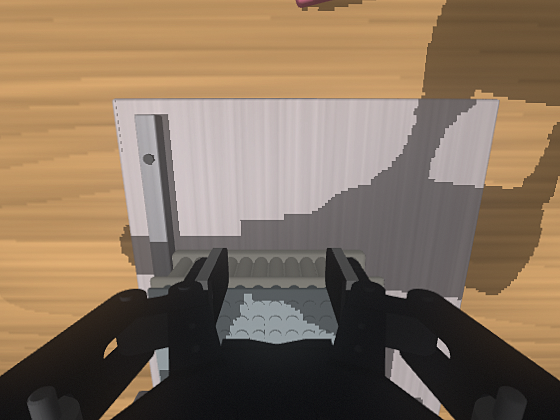

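play_rows --twist '[[0,0,0],[0,0,0],[0,-7,0],[0,-14,0],[0,-21,0],[0,-28,0],[0,-35,0],[0,-42,0],[0,-45,0],[0,-45,0],[0,-45,0]]' --translation '[[0,0,-0.015],[-0.005,0,-0.028],[-0.005,0,-0.028],[-0.005,0,-0.028],[-0.003,0,-0.028],[0,0,-0.028],[0,0,-0.028],[0,0,-0.028],[0,0,-0.028],[0,0,-0.028],[0,0,-0.028]]' --gripper '[0.4,0.4,0.4,0.4,0.4,0.4,0.4,0.4,0.4,0.4,0.4]'

```text
time: 9.57
ee_pos: [563.6, 38.2, 62.5]
eef_rot: [[0.682, -0.003, 0.731], [0.008, 1.0, -0.003], [-0.731, 0.008, 0.682]]
force: [0.1, 0.9, -0.1]
finger_gap: 0.601
```

```bash
python3 snap.py 7 wrist top; python3 - <<'E'
from h import *
st=np.load("st7.npy",allow_pickle=True).item()
for x in (615,634): delta(st,(x,30,50),(.7071,-.0035,-.7071),(0.005,1,0))
E
```

```text
9.5667 [563.6  38.2  62.5] [ 0.1  0.9 -0.1] 0.601000410177445 [-0.25 -0.04  2.37  1.14  0.19 -2.89]
[[0.682, -0.003, 0.731], [0.008, 1.0, -0.003], [-0.731, 0.008, 0.682]]
twist [ 0.01 -1.98 -0.67] trans [ 0.0442 -0.0085  0.0291]
twist [ 0.01 -1.98 -0.67] trans [ 0.0571 -0.0086  0.043 ]
```

View pics/wrist7.png

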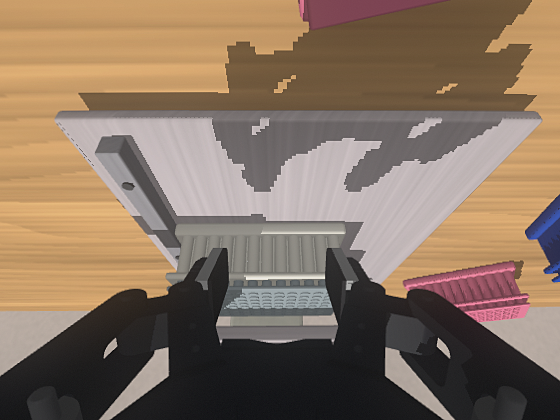

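View pics/topz7.png

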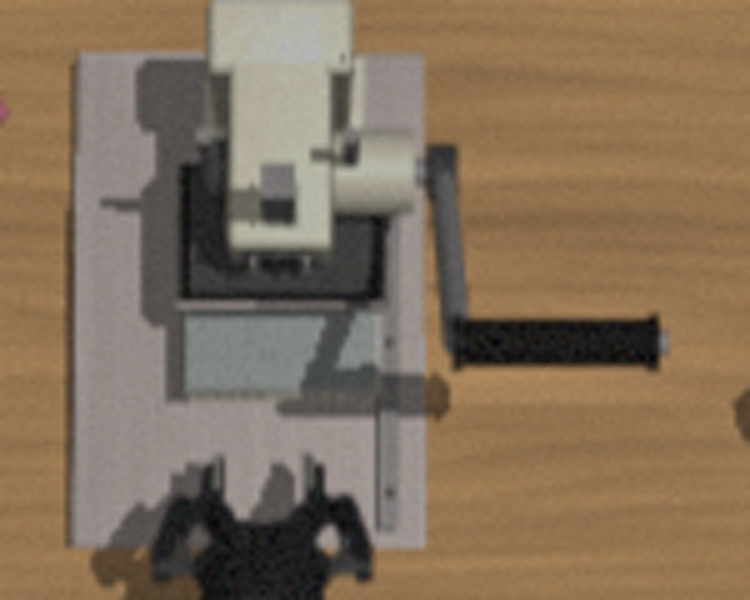

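The plate is still square on the side stop. But the wrist is close to its limits (q5=0.19, q6=-2.89), so I'll tilt back to about 30° before going on.

play_rows --twist '[[0,4,-0.2],[0,8,-0.4],[0,12,-0.6],[0,13,-0.6],[0,13,-0.6]]' --translation '[[0,-0.002,0],[0,-0.004,0],[0,-0.006,0],[0,-0.006,0],[0,-0.006,0]]' --gripper '[0.4,0.4,0.4,0.4,0.4]'

```text
time: 10.08
ee_pos: [564.1, 31.0, 62.8]
eef_rot: [[0.496, 0.005, 0.869], [-0.005, 1.0, -0.003], [-0.869, -0.003, 0.496]]
force: [1.5, 0.1, 0.0]
finger_gap: 0.601
```

```bash
python3 snap.py 8; python3 - <<'E'
from h import *
st=np.load("st8.npy",allow_pickle=True).item()
for x,t in ((575,30),(600,35),(633,38)): 
  a=np.radians(t); delta(st,(x,30,50),(np.sin(a),-.005*np.sin(a),-np.cos(a)),(0.005,1,0))
E
```

```text
10.0833 [564.1  31.   62.8] [1.5 0.1 0. ] 0.6005562589066151 [-0.22  0.01  2.2   0.24  0.44 -1.98]
[[0.496, 0.005, 0.869], [-0.005, 1.0, -0.003], [-0.869, -0.003, 0.496]]
twist [ 0.1  -0.29  0.15] trans [ 0.0165 -0.0009  0.0031]
twist [ 0.1  -5.29  0.15] trans [ 0.0289 -0.0008  0.0248]
twist [ 0.11 -8.29  0.14] trans [ 0.0453 -0.0006  0.0535]
```

play_rows --twist '[[0,0,0],[0,0,0],[0,-1.5,0],[0,-3,0],[0,-4,0],[0,-5,0],[0,-5.5,0],[0,-6,0],[0,-6.5,0],[0,-7,0],[0,-7,0]]' --translation '[[0.008,-0.001,0],[0.016,-0.001,0.003],[0.02,-0.001,0.009],[0.024,-0.001,0.016],[0.027,-0.001,0.021],[0.029,-0.001,0.025],[0.032,-0.001,0.03],[0.034,-0.001,0.034],[0.036,-0.001,0.037],[0.038,-0.001,0.04],[0.038,-0.001,0.04]]' --gripper '[0.4,0.4,0.4,0.4,0.4,0.4,0.4,0.4,0.4,0.4,0.4]'

```text
time: 11.0
ee_pos: [618.4, 31.2, 49.8]
eef_rot: [[0.601, 0.002, 0.799], [-0.001, 1.0, -0.002], [-0.799, 0.0, 0.601]]
force: [-0.1, 1.1, 1.5]
finger_gap: 0.598
```

```bash
python3 snap.py 9 wrist top scene; python3 - <<'E'
from h import *
st=np.load("st9.npy",allow_pickle=True).item()
for x,t in ((633,38),(636,38)): 
  a=np.radians(t); delta(st,(x,30,50),(np.sin(a),-.005*np.sin(a),-np.cos(a)),(0.005,1,0))
p=np.load("scene9_p.npy"); cv2.imwrite("pics/sz9.png",cv2.resize(p[180:280,220:380],None,fx=5,fy=5,interpolation=cv2.INTER_CUBIC)[:,:,::-1])
E
```

```text
11.0 [618.4  31.2  49.8] [-0.1  1.1  1.5] 0.5977736070679938 [-0.21  0.14  2.15  0.53  0.25 -2.25]
[[0.601, 0.002, 0.799], [-0.001, 1.0, -0.002], [-0.799, 0.0, 0.601]]
twist [ 0.11 -1.03 -0.1 ] trans [ 0.0086 -0.0011  0.0118]
twist [ 0.11 -1.03 -0.1 ] trans [ 0.0104 -0.0011  0.0142]
```

View pics/topz9.png

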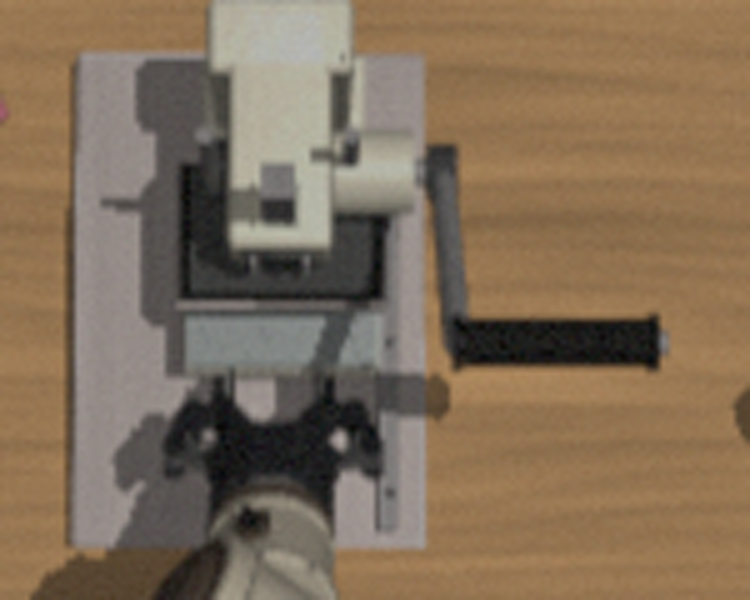

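View pics/wrist9.png

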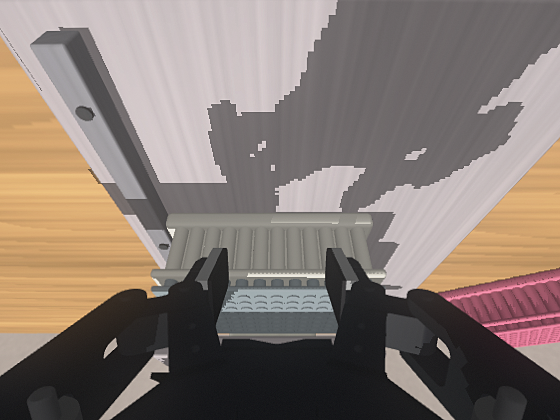

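View pics/sz9.png

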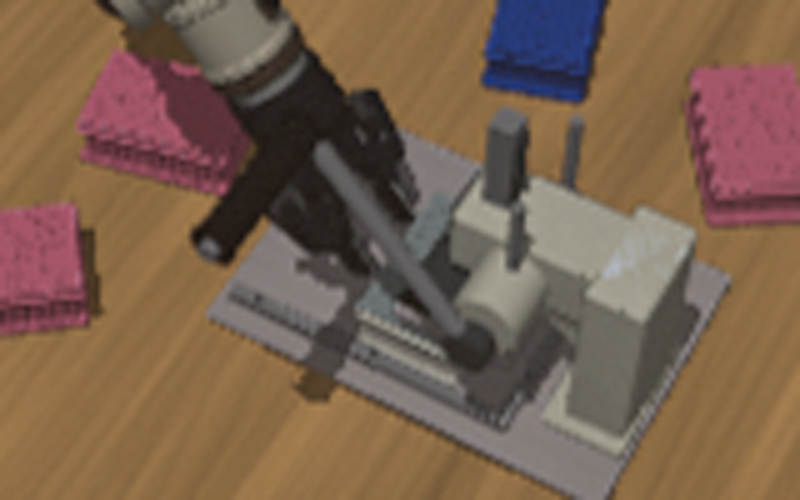

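```bash
python3 - <<'E'
from h import *
f=lambda L:np.array(L)/5.+[220-.4,120-.4]
for z in (20,40,62): print(z,onplane("top",f([(170,377),(200,374),(345,373)]),z).round(1).tolist())
st=np.load("st9.npy",allow_pickle=True).item()
print(onplane("wrist",[(178,222),(365,222)],33,st).round(1),onplane("wrist",[(160,273),(380,273)],64,st).round(1))
for dx in (10,20,25): print(st["eef_rot"].T@np.array([dx,0,0]))
E
```

```text
20 [[616.5, 103.0, 20.0], [618.5, 82.9, 20.0], [618.9, -13.9, 20.0]]
40 [[614.0, 101.8, 40.0], [615.9, 82.0, 40.0], [616.3, -13.6, 40.0]]
62 [[611.1, 100.5, 62.0], [613.0, 81.0, 62.0], [613.4, -13.4, 62.0]]
[[609.7 -25.6  33. ]
 [609.8  82.   33. ]] [[611.6 -29.   64. ]
 [611.5  84.4  64. ]]
[6.014143   0.02428508 7.98933628]
[12.02828601  0.04857016 15.97867256]
[15.03535751  0.0607127  19.9733407 ]
```

```bash
python3 - <<'E'
from h import *
f=lambda L:np.array(L)/5.+[220-.4,120-.4]
for k in (7,9):
  st=np.load(f"st{k}.npy",allow_pickle=True).item(); d=np.load(f"top{k}_d.npy")
  print(k,st["ee_pos"],"TCP px",((proj("top",st["ee_pos"])-[219.6,119.6])*5).round(), "tip", ((proj("top",st["ee_pos"]+19*st["eef_rot"][:,0])-[219.6,119.6])*5).round())
  for Y in range(370,480,10):
    for X in (215,230,310,325):
      pass
  ys=[(218,y) for y in range(440,500,8)] if k==7 else [(228,y) for y in range(365,420,8)]
  print(withdepth("top",f(ys),d).round(0).tolist())
E
```

```text
7 [563.58366352  38.22383453  62.53449346] TCP px [[266. 449.]] tip [[266. 432.]]
[[574.0, 71.0, 18.0], [569.0, 71.0, 18.0], [564.0, 71.0, 18.0], [552.0, 68.0, 88.0], [546.0, 68.0, 91.0], [541.0, 68.0, 97.0], [535.0, 68.0, 100.0], [529.0, 67.0, 112.0]]
9 [618.44396003  31.1574327   49.77444846] TCP px [[277. 368.]] tip [[277. 354.]]
[[617.0, 62.0, 76.0], [612.0, 62.0, 74.0], [606.0, 62.0, 84.0], [599.0, 62.0, 92.0], [594.0, 61.0, 98.0], [587.0, 61.0, 106.0], [580.0, 60.0, 125.0]]
```

```bash
python3 - <<'E'
from h import *
st=np.load("st9.npy",allow_pickle=True).item()
R=st["eef_rot"];t=st["ee_pos"]
for x in (-25,-10,0,10,19):
  for z in (-11,0,11):
    P=[t+R@np.array([x,y,z]) for y in (-26,26)]
    print(x,z,proj("wrist",P,st).round().tolist())
d=np.load("wrist9_d.npy")
T=viewer.calibration("wrist")["T_tool_cam"]; c=viewer.calibration("wrist")
for uv in [(215,255),(222,262),(215,280),(205,300),(224,300),(340,255),(335,262),(340,290)]:
  q=pix2ray(c,uv)[0]*d[uv[1],uv[0]]; print(uv,d[uv[1],uv[0]],(T[:3,:3]@q+T[:3,3]).round(1))
# plate in wrist depth
for uv in [(275,222),(275,240),(275,262),(275,273),(275,283),(275,292),(275,310),(275,325)]:
  print(uv,withdepth("wrist",[uv],d,st).round(1))
E
```

```text
-25 -11 [[221.0, 255.0], [332.0, 256.0]]
-25 0 [[222.0, 277.0], [331.0, 277.0]]
-25 11 [[224.0, 297.0], [330.0, 297.0]]
-10 -11 [[227.0, 244.0], [327.0, 244.0]]
-10 0 [[228.0, 263.0], [326.0, 263.0]]
-10 11 [[228.0, 282.0], [325.0, 282.0]]
0 -11 [[230.0, 237.0], [324.0, 237.0]]
0 0 [[230.0, 255.0], [323.0, 255.0]]
0 11 [[231.0, 273.0], [322.0, 273.0]]
10 -11 [[232.0, 231.0], [321.0, 231.0]]
10 0 [[233.0, 248.0], [320.0, 248.0]]
10 11 [[234.0, 265.0], [319.0, 265.0]]
19 -11 [[234.0, 226.0], [319.0, 226.0]]
19 0 [[235.0, 243.0], [318.0, 243.0]]
19 11 [[236.0, 259.0], [317.0, 259.0]]
(215, 255) 136.70122 [-24.2 -29.2 -10.8]
(222, 262) 135.94943 [-25.8 -25.7  -8. ]
(215, 280) 119.54936 [-42.8 -25.5  -7.9]
(205, 300) 97.49355 [-64.4 -24.2 -12.3]
(224, 300) 159.86957 [ -9.4 -29.1  22.7]
(340, 255) 136.73462 [-24.1  30.  -10.9]
(335, 262) 129.53035 [-31.6  26.2 -10.8]
(340, 290) 116.07456 [-47.   25.5  -5.8]
(275, 222) [[616.7  30.2  28. ]]
(275, 240) [[619.   30.2  39.3]]
(275, 262) [[618.2  30.3  54.2]]
(275, 273) [[616.8  30.3  61.4]]
(275, 283) [[620.   30.3  65.7]]
(275, 292) [[621.7  30.3  70. ]]
(275, 310) [[647.7  30.2  70.7]]
(275, 325) [[678.   30.   70.7]]
```

```bash
python3 - <<'E'
import numpy as np,cv2
p=np.load("wrist9_p.npy"); cv2.imwrite("pics/wz9.png",cv2.resize(p[200:350,140:400],None,fx=3,fy=3,interpolation=cv2.INTER_CUBIC)[:,:,::-1])
E
```

```text
(no output)
```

View pics/wz9.png

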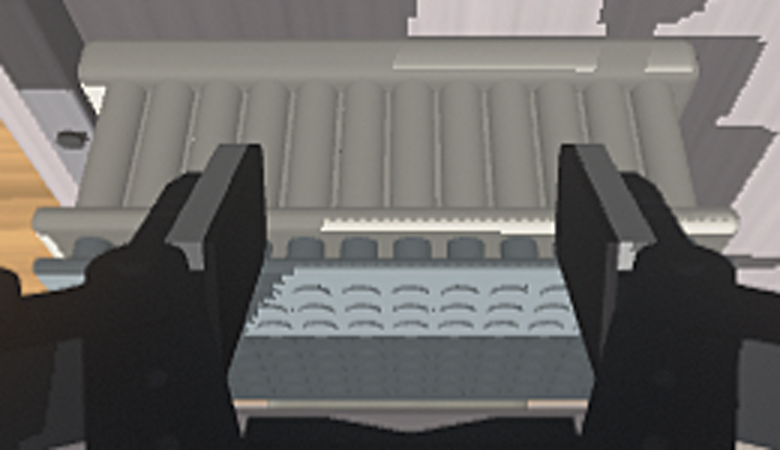

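The depth data shows the pad ends about 15–25 mm behind where I assumed. That means I've been pushing near the mat and rim level. I'll back off, shut the fingers and measure where the tips really are.

play_rows --twist '[[0,1,0],[0,3,0],[0,5,0],[0,7,0],[0,7,0],[0,7,0],[0,7,0],[0,7,0],[0,7,0],[0,7,0]]' --translation '[[-0.005,0,-0.007],[-0.015,0,-0.02],[-0.025,0,-0.033],[-0.03,0,-0.04],[-0.03,0,-0.04],[-0.03,0,-0.04],[-0.03,0,-0.04],[-0.03,0,-0.04],[-0.03,0,-0.04],[-0.03,0,-0.04]]' --gripper '[0.4,0.4,0.7,1,1,1,1,1,1,1]'

```text
time: 11.98
ee_pos: [567.4, 31.6, 48.9]
eef_rot: [[0.498, 0.002, 0.867], [-0.0, 1.0, -0.002], [-0.867, 0.001, 0.498]]
force: [-1.2, 0.2, 0.0]
finger_gap: -0.004
```

```bash
python3 snap.py 10 wrist top; python3 - <<'E'
from h import *
from cell import r
print(r.tip_extent)
st=np.load("st10.npy",allow_pickle=True).item(); R=st["eef_rot"];t=st["ee_pos"]
c=viewer.calibration("wrist");T=c["T_tool_cam"];d=np.load("wrist10_d.npy")
for x in (-25,-10,0,10,19): print(x,proj("wrist",[t+R@np.array([x,0,z]) for z in (-11,11)],st).round().tolist())
for v in range(200,330,8):
  o=[]
  for u in (268,276,284):
    q=pix2ray(c,(u,v))[0]*d[v,u]; o.append((T[:3,:3]@q+T[:3,3]).round(0).tolist())
  print(v,o)
# top cloud near gripper in tool coords
dt=np.load("top10_d.npy"); vs,us=np.mgrid[160:260,240:310]
P=withdepth("top",np.c_[us.ravel(),vs.ravel()],dt); Q=(P-t)@R
m=(np.abs(Q[:,1])<60)&(P[:,2]>35)&(P[:,0]<t[0]+60)
for x0 in range(-150,60,10):
  s=m&(Q[:,0]>x0)&(Q[:,0]<=x0+10)&(P[:,0]<612)
  if s.sum()>3: print(x0,s.sum(),"z",np.percentile(Q[s,2],[5,50,95]).round(),"y",np.percentile(Q[s,1],[2,98]).round())
E
```

```text
11.9833 [567.4  31.6  48.9] [-1.2  0.2  0. ] -0.004221407749203694 [-0.22  0.05  2.2   0.28  0.4  -2.02]
[[0.498, 0.002, 0.867], [-0.0, 1.0, -0.002], [-0.867, 0.001, 0.498]]
19.0
-25 [[277.0, 255.0], [277.0, 297.0]]
-10 [[277.0, 243.0], [277.0, 281.0]]
0 [[277.0, 237.0], [277.0, 273.0]]
10 [[277.0, 231.0], [277.0, 265.0]]
19 [[277.0, 226.0], [277.0, 259.0]]
200 [[19.0, -5.0, -27.0], [19.0, -0.0, -27.0], [18.0, 4.0, -27.0]]
208 [[23.0, -5.0, -21.0], [22.0, -0.0, -22.0], [22.0, 4.0, -22.0]]
216 [[27.0, -6.0, -15.0], [26.0, -0.0, -15.0], [26.0, 5.0, -15.0]]
224 [[30.0, -6.0, -9.0], [30.0, -0.0, -9.0], [30.0, 5.0, -9.0]]
232 [[34.0, -6.0, -2.0], [34.0, -0.0, -2.0], [33.0, 5.0, -2.0]]
240 [[39.0, -6.0, 6.0], [38.0, -0.0, 6.0], [36.0, 5.0, 5.0]]
248 [[-16.0, -4.0, -11.0], [-16.0, -0.0, -11.0], [-16.0, 4.0, -11.0]]
256 [[-26.0, -4.0, -11.0], [-25.0, -0.0, -11.0], [-25.0, 3.0, -11.0]]
264 [[-34.0, -4.0, -11.0], [-33.0, -0.0, -10.0], [-33.0, 3.0, -10.0]]
272 [[-41.0, -4.0, -10.0], [-42.0, -0.0, -11.0], [-41.0, 3.0, -11.0]]
280 [[-50.0, -3.0, -12.0], [-46.0, -0.0, -9.0], [-50.0, 3.0, -12.0]]
2
[... 219 characters left out ...]
.0, -2.0], [-46.0, -0.0, 5.0], [-56.0, 3.0, -2.0]]
320 [[-56.0, -3.0, 1.0], [-46.0, -0.0, 9.0], [-55.0, 3.0, 2.0]]
328 [[-56.0, -3.0, 5.0], [8.0, -0.0, 54.0], [-151.0, -0.0, -67.0]]
-150 26 z [13. 30. 36.] y [-34.  35.]
-140 6 z [-3.  6. 24.] y [-35.  40.]
-130 12 z [-8.  6. 10.] y [-39.  43.]
-120 29 z [-6.  3. 12.] y [-52.  50.]
-110 71 z [-12.   4.  16.] y [-57.  60.]
-100 45 z [ 2.  9. 17.] y [-57.  57.]
-90 44 z [ 0.  9. 17.] y [-49.  51.]
-80 28 z [-2.  9. 14.] y [-42.  47.]
-70 47 z [-3.  9. 13.] y [-30.  37.]
-60 16 z [-4.  8. 12.] y [-28.  23.]
-50 8 z [-6.  3.  9.] y [-4.  5.]
-40 12 z [ 3.  7. 10.] y [-10.  14.]
-30 11 z [ 4.  6. 10.] y [-10.  12.]
-20 4 z [4. 8. 9.] y [-10.   6.]
```

View pics/wrist10.png

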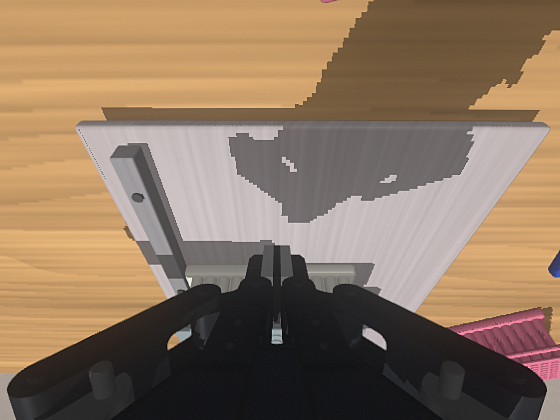

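View pics/topz10.png

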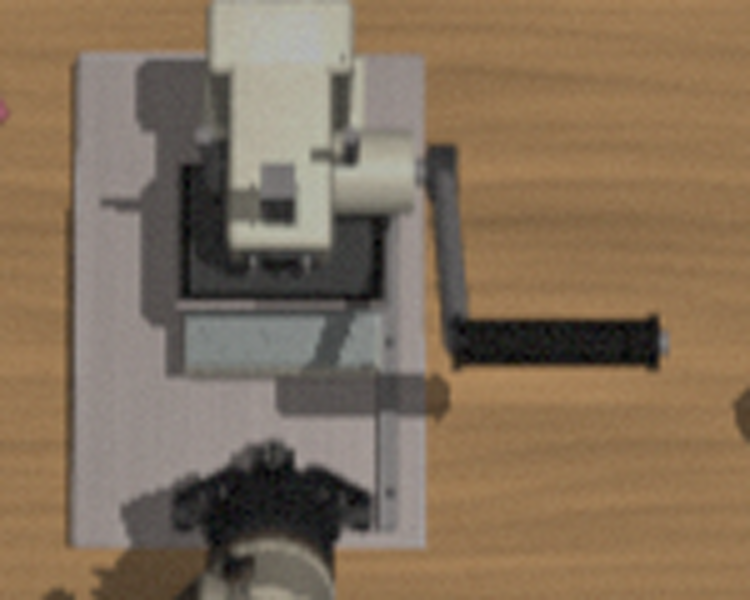

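Both cameras agree that the shut tips sit about 14 mm *behind* the reported TCP (tool x≈-14), not 19 mm ahead. The earlier pushes therefore acted on the rim and mat edge. I'll reopen to 0.4, drop about 27 mm and push lower at 30° slant.

play_rows --twist '[[0,0,0],[0,0,0],[0,0,0],[0,0,0],[0,0,0],[0,0,0]]' --translation '[[0.01,0,0],[0.025,-0.001,0],[0.038,-0.001,0.005],[0.038,-0.001,0.012],[0.038,-0.001,0.012],[0.038,-0.001,0.012]]' --gripper '[0.4,0.4,0.4,0.4,0.4,0.4]'

```text
time: 12.58
ee_pos: [597.5, 30.4, 23.1]
eef_rot: [[0.5, 0.002, 0.866], [-0.001, 1.0, -0.002], [-0.866, 0.0, 0.5]]
force: [0.8, -0.1, 1.2]
finger_gap: 0.599
```

```bash
python3 snap.py 11 wrist; python3 - <<'E'
from h import *
st=np.load("st11.npy",allow_pickle=True).item()
a=np.radians(28)
for x in (614,645): delta(st,(x,30,22),(np.sin(a),-.005*np.sin(a),-np.cos(a)),(0.005,1,0))
E
```

```text
12.5833 [597.5  30.4  23.1] [ 0.8 -0.1  1.2] 0.5990888831903708 [-0.21  0.18  2.12  0.31  0.34 -2.04]
[[0.5, 0.002, 0.866], [-0.001, 1.0, -0.002], [-0.866, 0.0, 0.5]]
twist [ 0.15  1.99 -0.1 ] trans [ 0.0092 -0.0004  0.0137]
twist [ 0.15  1.99 -0.1 ] trans [ 0.0247 -0.0003  0.0405]
```

View pics/wrist11.png

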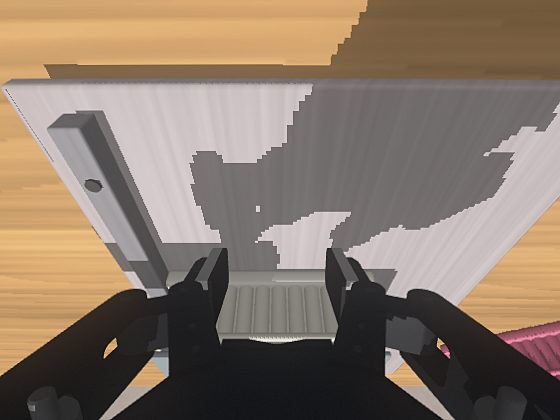

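The tips are now low, in front of the plate's front face (y≈270..335). I'll push forward slowly.

play_rows --twist '[[0,1,0],[0,2,0],[0,2,0],[0,2,0],[0,2,0],[0,2,0],[0,2,0],[0,2,0],[0,2,0],[0,2,0],[0,2,0],[0,2,0]]' --translation '[[0.005,0,0.006],[0.009,0,0.014],[0.011,0,0.018],[0.014,0,0.022],[0.016,0,0.026],[0.018,0,0.029],[0.02,0,0.033],[0.022,0,0.036],[0.024,0,0.039],[0.025,0,0.04],[0.025,0,0.04],[0.025,0,0.04]]' --gripper '[0.4,0.4,0.4,0.4,0.4,0.4,0.4,0.4,0.4,0.4,0.4,0.4]'

```text
time: 13.63
ee_pos: [644.0, 30.4, 20.4]
eef_rot: [[0.468, 0.002, 0.884], [-0.0, 1.0, -0.002], [-0.884, 0.001, 0.468]]
force: [-0.2, 0.2, -0.7]
finger_gap: 0.602
```

```bash
python3 snap.py 12 top wrist; python3 - <<'E'
from h import *
st=np.load("st12.npy",allow_pickle=True).item(); d=np.load("wrist12_d.npy")
for u in (240,275,310):
  print([withdepth("wrist",[(u,v)],d,st)[0].round(0).tolist() for v in (255,270,285,300,315)])
print(st["eef_rot"].T@np.array([10,0,0]))
E
```

```text
13.6333 [644.   30.4  20.4] [-0.2  0.2 -0.7] 0.6023836357418195 [-0.18  0.3   1.96  0.21  0.41 -1.93]
[[0.468, 0.002, 0.884], [-0.0, 1.0, -0.002], [-0.884, 0.001, 0.468]]
[[646.0, 9.0, 19.0], [648.0, 10.0, 28.0], [650.0, 11.0, 36.0], [650.0, 11.0, 45.0], [650.0, 12.0, 53.0]]
[[646.0, 29.0, 19.0], [648.0, 29.0, 28.0], [649.0, 29.0, 37.0], [651.0, 30.0, 44.0], [650.0, 30.0, 53.0]]
[[647.0, 50.0, 19.0], [648.0, 49.0, 28.0], [650.0, 48.0, 36.0], [653.0, 48.0, 44.0], [652.0, 47.0, 52.0]]
[4.68253582 0.02083478 8.83591672]
```

View pics/topz12.png

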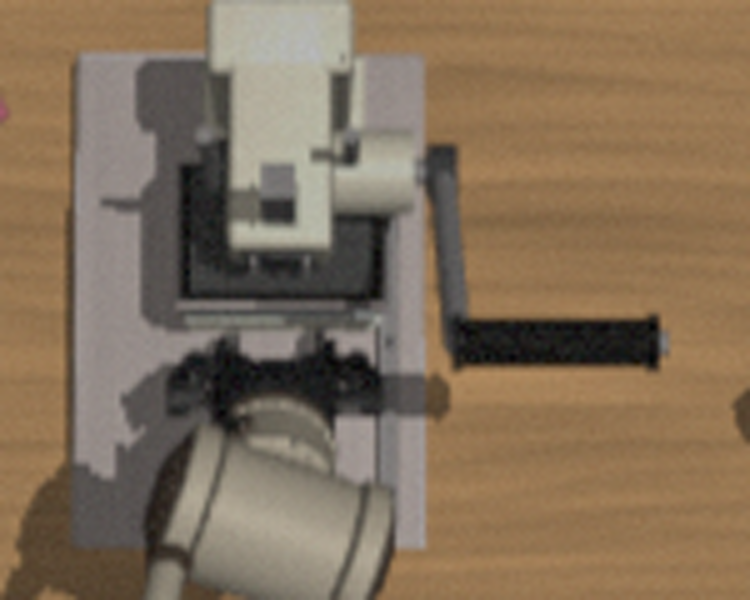

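View pics/wrist12.png

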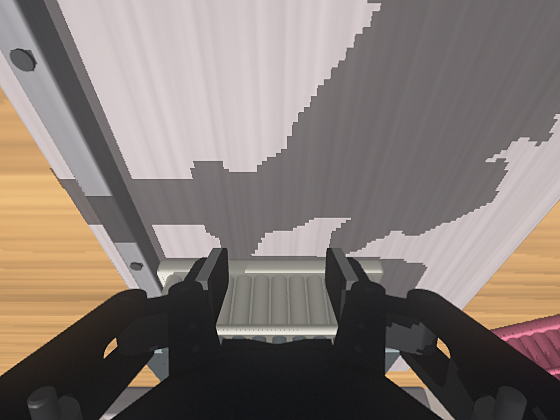

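play_rows --twist '[[0,0,0],[0,0,0],[0,0,0],[0,0,0],[0,0,0]]' --translation '[[0.001,0,0.002],[0.002,0,0.0035],[0.0025,0,0.005],[0.0025,0,0.005],[0.0025,0,0.005]]' --gripper '[0.4,0.4,0.4,0.4,0.4]'

```text
time: 14.15
ee_pos: [649.7, 30.4, 20.7]
eef_rot: [[0.468, 0.002, 0.884], [-0.0, 1.0, -0.002], [-0.884, 0.001, 0.468]]
force: [0.1, -0.3, 0.2]
finger_gap: 0.6
```

play_rows --twist '[[0,0,0],[0,0,0],[0,0,0]]' --translation '[[0.0005,0,0.001],[0.001,0,0.0018],[0.001,0,0.0018]]' --gripper '[0.4,0.4,0.4]'

```text
time: 14.4
ee_pos: [651.7, 30.4, 20.6]
eef_rot: [[0.468, 0.002, 0.884], [-0.0, 1.0, -0.002], [-0.884, 0.001, 0.468]]
force: [0.2, 0.3, 0.7]
finger_gap: 0.599
```

play_rows --twist '[[0,0,0],[0,0,0],[0,0,0]]' --translation '[[0.0005,0,0.001],[0.001,0,0.0018],[0.001,0,0.0018]]' --gripper '[0.4,0.4,0.4]'

```text
time: 14.65
ee_pos: [653.5, 30.5, 20.3]
eef_rot: [[0.468, 0.002, 0.884], [-0.0, 1.0, -0.002], [-0.884, 0.001, 0.468]]
force: [-2.9, -0.2, 1.7]
finger_gap: 0.6
```

play_rows --twist '[[0,0,0],[0,0,0],[0,0,0]]' --translation '[[0.0005,0,0.001],[0.0005,0,0.001],[0.0005,0,0.001]]' --gripper '[0.4,0.4,0.4]'

```text
time: 14.9
ee_pos: [653.6, 30.6, 19.7]
eef_rot: [[0.466, 0.002, 0.885], [0.0, 1.0, -0.002], [-0.885, 0.001, 0.466]]
force: [-6.3, -0.6, 3.7]
finger_gap: 0.6
```

Fx climbed to -6.3 N while the position stopped changing, so the plate is on the back stop. Next I'll check the gap to the side stop.

```bash
python3 snap.py 13 wrist; python3 - <<'E'
import numpy as np,cv2
p=np.load("wrist13_p.npy"); cv2.imwrite("pics/wz13.png",cv2.resize(p[220:370,90:350],None,fx=3,fy=3,interpolation=cv2.INTER_CUBIC)[:,:,::-1])
E
```

```text
14.9 [653.6  30.6  19.7] [-6.3 -0.6  3.7] 0.6001456490771668 [-0.18  0.32  1.93  0.21  0.42 -1.92]
[[0.466, 0.002, 0.885], [0.0, 1.0, -0.002], [-0.885, 0.001, 0.466]]
```

View pics/wz13.png

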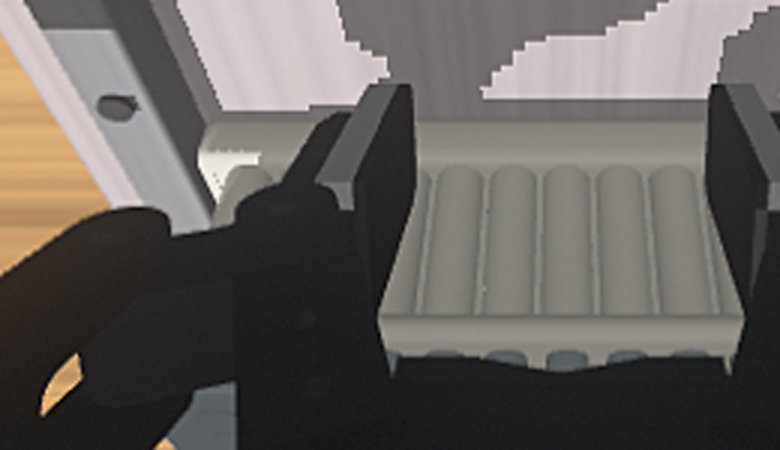

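The skirt corner touches the side stop at zoom (205,140). I'll retreat and verify from farther out.

play_rows --twist '[[0,0,0],[0,0,0],[0,0,0],[0,4,0],[0,8,0],[0,12,0],[0,16,0],[0,18,0],[0,18,0]]' --translation '[[-0.002,0,-0.004],[-0.008,0,-0.018],[-0.018,0,-0.035],[-0.035,0,-0.06],[-0.07,0,-0.07],[-0.1,0,-0.07],[-0.12,0,-0.07],[-0.12,0,-0.07],[-0.12,0,-0.07]]' --gripper '[0.4,0.4,0.6,1,1,1,1,1,1]'

```text
time: 15.7
ee_pos: [539.7, 30.0, 96.8]
eef_rot: [[0.178, 0.002, 0.984], [-0.001, 1.0, -0.002], [-0.984, -0.001, 0.178]]
force: [0.7, -0.2, -0.4]
finger_gap: 0.002
```

```bash
python3 snap.py 14 top wrist; python3 - <<'E'
from h import *
p=np.load("wrist14_p.npy"); cv2.imwrite("pics/wz14.png",cv2.resize(p[180:380,140:400],None,fx=3,fy=3,interpolation=cv2.INTER_CUBIC)[:,:,::-1])
E
```

```text
15.7 [539.7  30.   96.8] [ 0.7 -0.2 -0.4] 0.0016954224691657918 [-0.19  0.07  1.97  0.04  0.93 -1.78]
[[0.178, 0.002, 0.984], [-0.001, 1.0, -0.002], [-0.984, -0.001, 0.178]]
```

View pics/wz14.png

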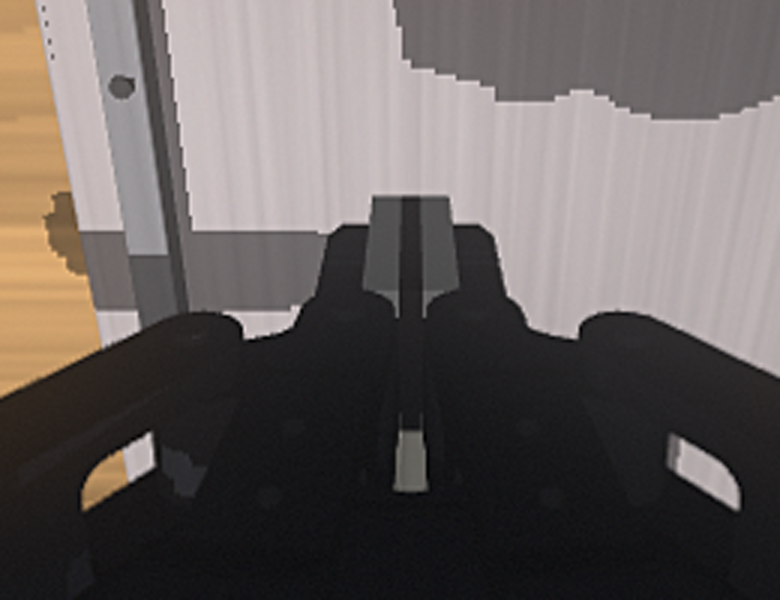

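View pics/topz14.png

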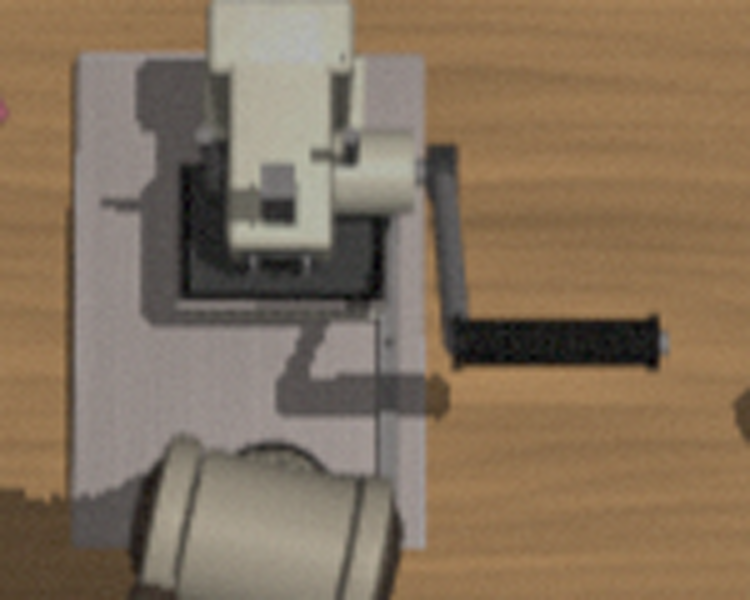

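```bash
python3 - <<'E'
from h import *
p=np.load("top14_p.npy"); cv2.imwrite("pics/tz14.png",cv2.resize(p[172:192,250:305],None,fx=14,fy=14,interpolation=cv2.INTER_CUBIC)[:,:,::-1])
g=cv2.cvtColor(p,cv2.COLOR_RGB2GRAY)
for u in range(256,300,4): print(u,g[176:190,u])
# predicted home front edges
for z in (20,32,64): print(z,proj("top",p2w([[-43,y,z] for y in (64,0,-64)])).round(1).tolist())
E
```

```text
256 [ 35  31  38  54 105 113  80  80  84 115 141 137 139 141]
260 [ 62  60  43  40 103 117  76  76  82 114 142 141 144 141]
264 [ 54  57  43  41 102 120  83  82  78 116 137 138 138 139]
268 [ 56  58  39  46 107 115  82  81  78 112 138 142 138 140]
272 [ 60  60  39  33  86  92  74  75  79 115 138 143 143 141]
276 [ 63  62  48  36  84  95  84  81  77 114 142 147 144 144]
280 [60 56 42 41 86 95 79 82 75 89 98 89 78 81]
284 [ 64  55  49  32  82  94  75  76  74  85  92  88 115 143]
288 [ 63  61  47  34  84  99  82  89 114 146 148 146 149 145]
292 [ 63  55  32  19  49  61  74  84 120 148 152 148 151 148]
296 [ 43  51  53  57  92 104 111 128 121 123 126 123 115 121]
20 [[256.9, 183.6], [276.0, 183.6], [295.1, 183.7]]
32 [[256.7, 183.0], [276.0, 183.1], [295.2, 183.1]]
64 [[256.2, 181.5], [275.8, 181.6], [295.5, 181.6]]
```

View pics/tz14.png

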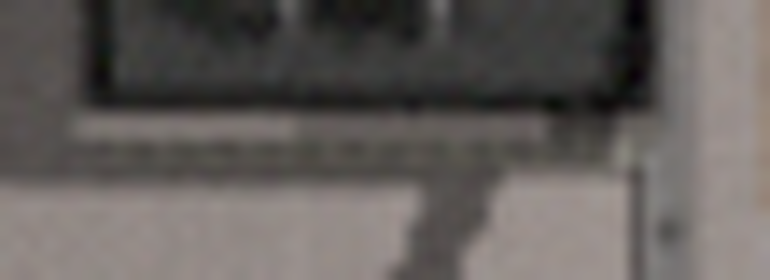

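The plate's front edge spans u≈256–295 and is parallel to the pad edge. That matches the predicted home position (256.9–295.1, v≈181.6). Now to the lever: raise, swing across and tilt 15° back.

```bash
python3 - <<'E'
from h import *
st=np.load("st14.npy",allow_pickle=True).item()
print(p2w([30,-155,150]))
a=np.radians(-15); X=(np.sin(a),0,-np.cos(a))
delta(st,(540,30,350),st["eef_rot"][:,0],st["eef_rot"][:,1])
delta(st,(606,-132,350),X,(0.005,1,0))
E
```

```text
[[ 726.92462823 -127.24806188  150.        ]]
twist [-0.  0. -0.] trans [-2.491e-01 -2.000e-04  4.540e-02]
twist [ 0.15 25.25 -0.04] trans [-0.2372 -0.162   0.1106]
```

play_rows --twist '[[0,0,0],[0,0,0],[0,5,0],[0,10,0],[0,15,0],[0,20,0],[0,25,0],[0,25,0],[0,25,0],[0,25,0],[0,25,0],[0,25,0],[0,25,0],[0,25,0],[0,25,0],[0,25,0],[0,25,0]]' --translation '[[-0.04,0,0.007],[-0.08,0,0.015],[-0.12,0,0.022],[-0.16,0,0.03],[-0.2,0,0.036],[-0.24,0,0.043],[-0.249,0,0.045],[-0.247,-0.03,0.06],[-0.245,-0.06,0.075],[-0.242,-0.1,0.09],[-0.238,-0.14,0.1],[-0.237,-0.162,0.11],[-0.237,-0.162,0.11],[-0.237,-0.162,0.11],[-0.237,-0.162,0.11],[-0.237,-0.162,0.11],[-0.237,-0.162,0.11]]' --gripper '[1,1,1,1,1,1,1,1,1,1,1,1,1,1,1,1,1]'

```text
time: 17.22
ee_pos: [603.8, -130.5, 346.1]
eef_rot: [[-0.26, 0.0, 0.966], [0.001, 1.0, -0.0], [-0.966, 0.001, -0.26]]
force: [-0.1, 0.0, 0.1]
finger_gap: 0.002
```

```bash
python3 snap.py 15 top scene wrist; python3 - <<'E'
from h import *
p=np.load("scene15_p.npy"); cv2.imwrite("pics/sz15.png",cv2.resize(p[130:290,200:400],None,fx=4,fy=4,interpolation=cv2.INTER_CUBIC)[:,:,::-1])
st=np.load("st15.npy",allow_pickle=True).item()
a=np.radians(-15); X=(np.sin(a),0,-np.cos(a))
for k in (15,2,0): delta(st,np.array((598.4,-132,303.2))-k*np.array(X),X,(0.005,1,0))
E
```

```text
17.2167 [ 603.8 -130.5  346.1] [-0.1  0.   0.1] 0.00162190773581182 [-0.36  0.45  1.03 -0.1   1.92 -1.95]
[[-0.26, 0.0, 0.966], [0.001, 1.0, -0.0], [-0.966, 0.001, -0.26]]
twist [ 0.27 -0.09 -0.06] trans [ 0.0279 -0.0016  0.0059]
twist [ 0.27 -0.09 -0.06] trans [ 0.0409 -0.0016  0.006 ]
twist [ 0.27 -0.09 -0.06] trans [ 0.0429 -0.0016  0.006 ]
```

View pics/topz15.png

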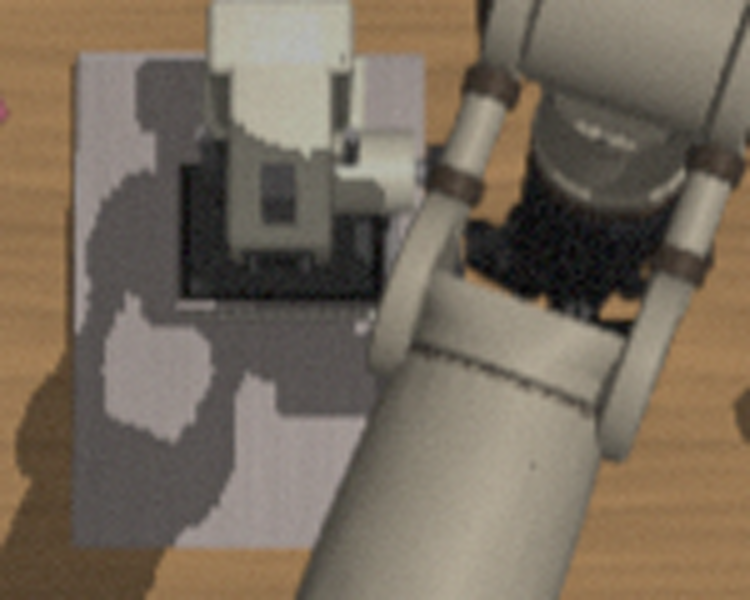

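View pics/sz15.png

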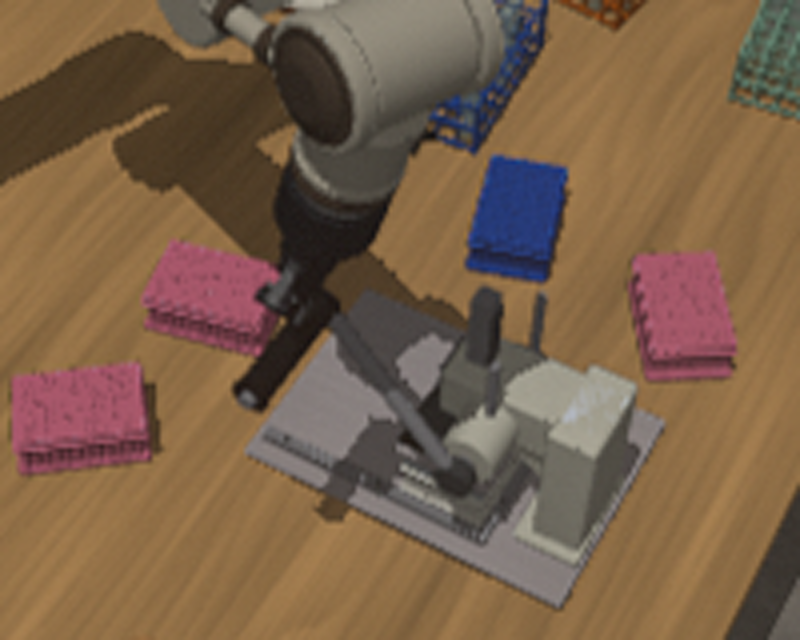

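View pics/wrist15.png

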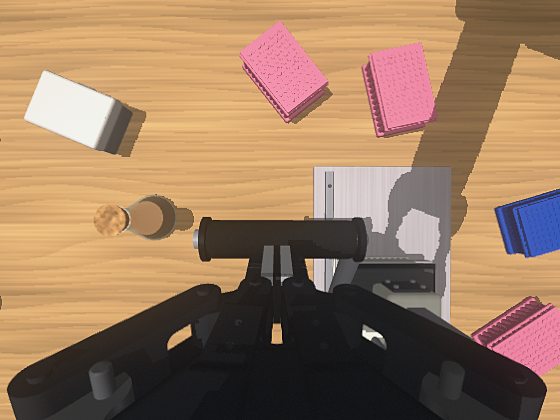

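The closed tips (277,255) are over the grip's middle (x 200–365). Approaching.

play_rows --twist '[[0,0,0],[0,0,0],[0,0,0],[0,0,0],[0,0,0]]' --translation '[[0.012,-0.001,0.003],[0.024,-0.001,0.006],[0.034,-0.001,0.006],[0.038,-0.001,0.006],[0.038,-0.001,0.006]]' --gripper '[1,1,1,1,1]'

```text
time: 17.78
ee_pos: [599.2, -132.4, 306.1]
eef_rot: [[-0.263, 0.002, 0.965], [0.002, 1.0, -0.002], [-0.965, 0.002, -0.263]]
force: [0.9, -0.2, 2.8]
finger_gap: -0.002
```

play_rows --twist '[[0,0,0],[0,0,0],[0,0,0]]' --translation '[[0.002,0,0],[0.004,0,0],[0.004,0,0]]' --gripper '[1,1,1]'

```text
time: 18.03
ee_pos: [599.1, -132.5, 304.6]
eef_rot: [[-0.259, 0.002, 0.966], [0.001, 1.0, -0.002], [-0.966, 0.001, -0.259]]
force: [1.3, 1.7, 4.1]
finger_gap: -0.003
```

```bash
cat > lev.py <<'E'
import sys
from h import *
from cell import monitor
st=monitor.state(); R=st["eef_rot"]; t=st["ee_pos"]
PV=np.array([726.92,-127.25,150.])
gr=t  # grip centre ~ ee
v=gr-PV; e=np.arctan2(v[2],-v[0]); print("phi est",0.873-e,"radius",np.hypot(v[0],v[2]), "F",st["force"].round(1),"Ftan",-(st["force"]@np.array([-np.sin(e),0,-np.cos(e)])))
phi0=0.873-e
for ph in map(float,sys.argv[1:]):
    E=.873-ph; g=PV+200*np.array([-np.cos(E),0,np.sin(E)]); g0=PV+200*np.array([-np.cos(e),0,np.sin(e)])
    d=g-g0; d[1]=0
    print(ph,(R.T@d/1000).round(4)[[0,2]].tolist())
E
python3 lev.py 0.04 0.08 0.12 0.16 0.2 0.24 0.28 0.32 0.36 0.4 0.44 0.48 0.5
```

```text
phi est -0.006744906494865033 radius 200.57259475642783 F [1.3 1.7 4.1] Ftan 3.5884324166835886
0.04 [0.0077, -0.0052]
0.08 [0.0146, -0.0094]
0.12 [0.0215, -0.0133]
0.16 [0.0287, -0.017]
0.2 [0.0359, -0.0203]
0.24 [0.0433, -0.0234]
0.28 [0.0508, -0.0261]
0.32 [0.0585, -0.0285]
0.36 [0.0662, -0.0307]
0.4 [0.074, -0.0325]
0.44 [0.0818, -0.034]
0.48 [0.0897, -0.0352]
0.5 [0.0937, -0.0357]
```

play_rows --twist '[[0,0,0],[0,0,0],[0,0,0],[0,0,0],[0,0,0],[0,0,0],[0,0,0],[0,0,0],[0,0,0],[0,0,0],[0,0,0],[0,0,0]]' --translation '[[0.004,0,-0.003],[0.0077,0,-0.0052],[0.0146,0,-0.0094],[0.0215,0,-0.0133],[0.0287,0,-0.017],[0.036,0,-0.0203],[0.0433,0,-0.0234],[0.0508,0,-0.026],[0.0585,0,-0.0285],[0.0662,0,-0.0307],[0.074,0,-0.0325],[0.074,0,-0.0325]]' --gripper '[1,1,1,1,1,1,1,1,1,1,1,1]'

```text
time: 19.03
ee_pos: [546.8, -132.3, 239.0]
eef_rot: [[-0.263, 0.002, 0.965], [0.002, 1.0, -0.002], [-0.965, 0.002, -0.263]]
force: [0.9, 2.8, 3.1]
finger_gap: 0.001
```

```bash
python3 lev.py 0.44 0.48 0.52 0.56 0.6 0.64 0.68
```

```text
phi est 0.41403411058622336 radius 200.93303146519946 F [0.9 2.8 3.1] Ftan 3.2334489705768896
0.44 [0.0051, -0.0009]
0.48 [0.013, -0.0021]
0.52 [0.021, -0.0029]
0.56 [0.029, -0.0035]
0.6 [0.037, -0.0037]
0.64 [0.045, -0.0036]
0.68 [0.0529, -0.0032]
```

play_rows --twist '[[0,0,0],[0,0,0],[0,0,0],[0,0,0],[0,0,0],[0,0,0]]' --translation '[[0.005,0,-0.001],[0.011,0,-0.002],[0.017,0,-0.0025],[0.023,0,-0.003],[0.029,0,-0.0035],[0.029,0,-0.0035]]' --gripper '[1,1,1,1,1,1]'

```text
time: 19.53
ee_pos: [536.4, -132.4, 212.4]
eef_rot: [[-0.262, 0.002, 0.965], [0.002, 1.0, -0.002], [-0.965, 0.001, -0.262]]
force: [1.0, 3.5, 3.7]
finger_gap: -0.005
```

```bash
python3 lev.py 0.6 0.64 0.68 0.72 0.76 .8 .84
```

```text
phi est 0.5565760109695695 radius 200.52322926887842 F [1.  3.5 3.7] Ftan 3.850966006496324
0.6 [0.0087, -0.0003]
0.64 [0.0167, -0.0002]
0.68 [0.0247, 0.0003]
0.72 [0.0326, 0.001]
0.76 [0.0406, 0.0021]
0.8 [0.0484, 0.0034]
0.84 [0.0563, 0.0051]
```

play_rows --twist '[[0,0,0],[0,0,0],[0,0,0],[0,0,0],[0,0,0]]' --translation '[[0.004,0,0],[0.008,0,0],[0.012,0,0],[0.016,0,0],[0.016,0,0]]' --gripper '[1,1,1,1,1]'

```text
time: 19.95
ee_pos: [533.8, -132.6, 199.3]
eef_rot: [[-0.258, 0.002, 0.966], [0.001, 1.0, -0.002], [-0.966, 0.0, -0.258]]
force: [1.8, 5.1, 10.5]
finger_gap: 0.001
```

```bash
python3 lev.py 0.68 0.72 0.76 .8 .84
```

```text
phi est 0.622782372436824 radius 199.2950688342799 F [ 1.8  5.1 10.5] Ftan 10.635434786285915
0.68 [0.0114, 0.0005]
0.72 [0.0194, 0.0012]
0.76 [0.0273, 0.0022]
0.8 [0.0352, 0.0035]
0.84 [0.043, 0.0052]
```

play_rows --twist '[[0,0,0],[0,0,0],[0,0,0],[0,0,0]]' --translation '[[0.004,0,0],[0.008,0,0.0003],[0.012,0,0.0005],[0.012,0,0.0005]]' --gripper '[1,1,1,1]'

```text
time: 20.28
ee_pos: [531.5, -132.6, 187.9]
eef_rot: [[-0.258, 0.002, 0.966], [0.001, 1.0, -0.002], [-0.966, 0.0, -0.258]]
force: [3.3, 4.4, 9.4]
finger_gap: -0.001
```

```bash
python3 lev.py 0.72 0.76 .8 .84
```

```text
phi est 0.6816172431268048 radius 199.0965621524552 F [3.3 4.4 9.4] Ftan 9.86260392682033
0.72 [0.0076, 0.0007]
0.76 [0.0156, 0.0017]
0.8 [0.0235, 0.003]
0.84 [0.0313, 0.0047]
```

play_rows --twist '[[0,0,0],[0,0,0],[0,0,0],[0,0,0]]' --translation '[[0.004,0,0.0004],[0.008,0,0.0007],[0.012,0,0.0012],[0.012,0,0.0012]]' --gripper '[1,1,1,1]'

```text
time: 20.62
ee_pos: [529.6, -132.6, 176.1]
eef_rot: [[-0.257, 0.002, 0.966], [0.001, 1.0, -0.002], [-0.966, 0.0, -0.257]]
force: [2.9, 4.3, 10.0]
finger_gap: -0.0
```

```bash
python3 lev.py .8 .84 .88 .92
```

```text
phi est 0.741693400489002 radius 199.00282089726025 F [ 2.9  4.3 10. ] Ftan 10.253597384796363
0.8 [0.0115, 0.0018]
0.84 [0.0193, 0.0035]
0.88 [0.0271, 0.0054]
0.92 [0.0348, 0.0077]
```

play_rows --twist '[[0,0,0],[0,0,0],[0,0,0],[0,0,0]]' --translation '[[0.004,0,0.0005],[0.008,0,0.0012],[0.01,0,0.0016],[0.01,0,0.0016]]' --gripper '[1,1,1,1]'

```text
time: 20.95
ee_pos: [528.8, -132.5, 166.3]
eef_rot: [[-0.257, 0.002, 0.966], [0.001, 1.0, -0.002], [-0.966, 0.0, -0.257]]
force: [1.9, 4.3, 10.2]
finger_gap: -0.001
```

```bash
python3 lev.py .8 .84 .88 .92
```

```text
phi est 0.7911509843578298 radius 198.7839636969081 F [ 1.9  4.3 10.2] Ftan 10.361553626524632
0.8 [0.0017, 0.0003]
0.84 [0.0096, 0.002]
0.88 [0.0173, 0.0039]
0.92 [0.025, 0.0062]
```

play_rows --twist '[[0,0,0],[0,0,0],[0,0,0],[0,0,0]]' --translation '[[0.003,0,0.0007],[0.006,0,0.0014],[0.008,0,0.0018],[0.008,0,0.0018]]' --gripper '[1,1,1,1]'

```text
time: 21.28
ee_pos: [529.4, -132.6, 159.5]
eef_rot: [[-0.255, 0.002, 0.967], [0.0, 1.0, -0.002], [-0.967, -0.0, -0.255]]
force: [4.5, 5.6, 15.7]
finger_gap: 0.001
```

```bash
python3 lev.py .84 .88 .92
```

```text
phi est 0.8250695955957676 radius 197.7565197799549 F [ 4.5  5.6 15.7] Ftan 15.942149969452947
0.84 [0.0029, 0.0006]
0.88 [0.0107, 0.0026]
0.92 [0.0184, 0.0048]
```

play_rows --twist '[[0,0,0],[0,0,0],[0,0,0]]' --translation '[[0.002,0,0.0005],[0.004,0,0.001],[0.004,0,0.001]]' --gripper '[1,1,1]'

```text
time: 21.53
ee_pos: [530.1, -132.6, 156.3]
eef_rot: [[-0.253, 0.002, 0.968], [-0.0, 1.0, -0.002], [-0.968, -0.001, -0.253]]
force: [4.1, 7.3, 20.0]
finger_gap: -0.003
```

```bash
python3 lev.py .84 .88
```

```text
phi est 0.8409666642575954 radius 196.92184872594208 F [ 4.1  7.3 20. ] Ftan 20.11380417309078
0.84 [-0.0002, -0.0]
0.88 [0.0076, 0.0019]
```

20 N and climbing about 1 N/mm, which is the firm stop. I'll hold briefly, then ease back along the arc.

play_rows --twist '[[0,0,0],[0,0,0],[0,0,0]]' --translation '[[0.0005,0,0.0001],[0.001,0,0.0002],[0.001,0,0.0002]]' --gripper '[1,1,1]'

```text
time: 21.78
ee_pos: [530.4, -132.7, 155.9]
eef_rot: [[-0.252, 0.002, 0.968], [-0.0, 1.0, -0.002], [-0.968, -0.001, -0.252]]
force: [3.8, 8.1, 20.2]
finger_gap: -0.002
```

```bash
python3 lev.py .82 .79 .76 .72 .68 .64 .6 .56 .52 .48 .44 .4 .36 .32 .28 .24 .2 .16 .12 .08 .04 0 -.04
```

```text
phi est 0.8430812441419281 radius 196.6504929691635 F [ 3.8  8.1 20.2] Ftan 20.303157187385274
0.82 [-0.0045, -0.001]
0.79 [-0.0104, -0.0021]
0.76 [-0.0163, -0.003]
0.72 [-0.0243, -0.004]
0.68 [-0.0322, -0.0047]
0.64 [-0.0402, -0.005]
0.6 [-0.0482, -0.005]
0.56 [-0.0562, -0.0047]
0.52 [-0.0642, -0.0041]
0.48 [-0.0722, -0.0031]
0.44 [-0.08, -0.0019]
0.4 [-0.0879, -0.0003]
0.36 [-0.0957, 0.0016]
0.32 [-0.1034, 0.0038]
0.28 [-0.111, 0.0063]
0.24 [-0.1184, 0.0091]
0.2 [-0.1258, 0.0122]
0.16 [-0.1331, 0.0156]
0.12 [-0.1402, 0.0193]
0.08 [-0.1471, 0.0233]
0.04 [-0.1539, 0.0275]
0.0 [-0.1605, 0.032]
-0.04 [-0.1669, 0.0368]
```

play_rows --twist '[[0,0,0],[0,0,0],[0,0,0],[0,0,0],[0,0,0],[0,0,0],[0,0,0],[0,0,0],[0,0,0],[0,0,0],[0,0,0],[0,0,0],[0,0,0],[0,0,0],[0,0,0]]' --translation '[[-0.0045,0,-0.001],[-0.0104,0,-0.002],[-0.0163,0,-0.003],[-0.0243,0,-0.004],[-0.0322,0,-0.0047],[-0.0402,0,-0.005],[-0.0482,0,-0.005],[-0.0562,0,-0.0047],[-0.0642,0,-0.0041],[-0.0722,0,-0.0031],[-0.08,0,-0.0019],[-0.0879,0,-0.0003],[-0.0957,0,0.0016],[-0.1034,0,0.0038],[-0.1034,0,0.0038]]' --gripper '[1,1,1,1,1,1,1,1,1,1,1,1,1,1,1]'

```text
time: 23.03
ee_pos: [558.9, -132.8, 252.2]
eef_rot: [[-0.258, 0.002, 0.966], [0.0, 1.0, -0.002], [-0.966, -0.0, -0.258]]
force: [1.7, 3.6, 4.7]
finger_gap: -0.001
```

```bash
python3 lev.py .32 .28 .24 .2 .16 .12 .08 .04 0 -.02
```

```text
phi est 0.32665476340062183 radius 196.6346373959549 F [1.7 3.6 4.7] Ftan 4.870363335507886
0.32 [-0.0013, 0.0004]
0.28 [-0.0089, 0.0028]
0.24 [-0.0164, 0.0056]
0.2 [-0.0238, 0.0087]
0.16 [-0.0311, 0.012]
0.12 [-0.0382, 0.0157]
0.08 [-0.0451, 0.0196]
0.04 [-0.052, 0.0238]
0.0 [-0.0586, 0.0282]
-0.02 [-0.0618, 0.0306]
```

play_rows --twist '[[0,0,0],[0,0,0],[0,0,0],[0,0,0],[0,0,0],[0,0,0],[0,0,0],[0,0,0],[0,0,0],[0,0,0],[0,0,0],[0,0,0]]' --translation '[[-0.005,0,0.001],[-0.0125,0,0.0035],[-0.02,0,0.006],[-0.0275,0,0.0095],[-0.034,0,0.0125],[-0.0405,0,0.0155],[-0.0455,0,0.0185],[-0.05,0,0.0215],[-0.054,0,0.024],[-0.057,0,0.026],[-0.059,0,0.027],[-0.059,0,0.027]]' --gripper '[1,1,1,1,1,1,1,1,1,1,1,1]'

```text
time: 24.03
ee_pos: [599.3, -132.9, 300.5]
eef_rot: [[-0.26, 0.002, 0.966], [0.001, 1.0, -0.002], [-0.966, 0.0, -0.26]]
force: [1.5, 1.1, 4.1]
finger_gap: 0.0
```

```bash
python3 lev.py 0
```

```text
phi est 0.005673827547135746 radius 197.32040645567082 F [1.5 1.1 4.1] Ftan 3.8553945310742503
0.0 [-0.0009, 0.0006]
```

Nearly at rest. I'll ease off slowly until contact is lost.

play_rows --twist '[[0,0,0],[0,0,0],[0,0,0],[0,0,0],[0,0,0],[0,0,0],[0,0,0]]' --translation '[[-0.001,0,0.0005],[-0.002,0,0.001],[-0.003,0,0.0015],[-0.005,0,0.002],[-0.007,0,0.002],[-0.009,0,0.002],[-0.009,0,0.002]]' --gripper '[1,1,1,1,1,1,1]'

```text
time: 24.62
ee_pos: [603.1, -132.6, 308.3]
eef_rot: [[-0.261, 0.002, 0.965], [0.002, 1.0, -0.002], [-0.965, 0.001, -0.261]]
force: [0.9, -0.7, 0.3]
finger_gap: -0.001
```

play_rows --twist '[[0,0,0],[0,0,0],[0,0,0],[0,0,0],[0,0,0],[0,0,0],[0,0,0]]' --translation '[[-0.015,0,0],[-0.04,0,0],[-0.07,0,-0.02],[-0.09,0,-0.06],[-0.09,0,-0.1],[-0.09,0,-0.14],[-0.09,0,-0.14]]' --gripper '[1,1,1,1,1,1,1]'

```text
time: 25.2
ee_pos: [486.7, -131.8, 434.9]
eef_rot: [[-0.259, 0.004, 0.966], [0.0, 1.0, -0.004], [-0.966, -0.001, -0.259]]
force: [0.3, 0.3, 0.7]
finger_gap: 0.002
```

```bash
python3 snap.py 16 top scene wrist; python3 - <<'E'
from h import *
p=np.load("scene16_p.npy"); cv2.imwrite("pics/sz16.png",cv2.resize(p[130:290,200:400],None,fx=4,fy=4,interpolation=cv2.INTER_CUBIC)[:,:,::-1])
E
```

```text
25.2 [ 486.7 -131.8  434.9] [0.3 0.3 0.7] 0.0023887958940009965 [-0.43  0.14  1.23 -0.12  2.01 -2.04]
[[-0.259, 0.004, 0.966], [0.0, 1.0, -0.004], [-0.966, -0.001, -0.259]]
```

View pics/topz16.png

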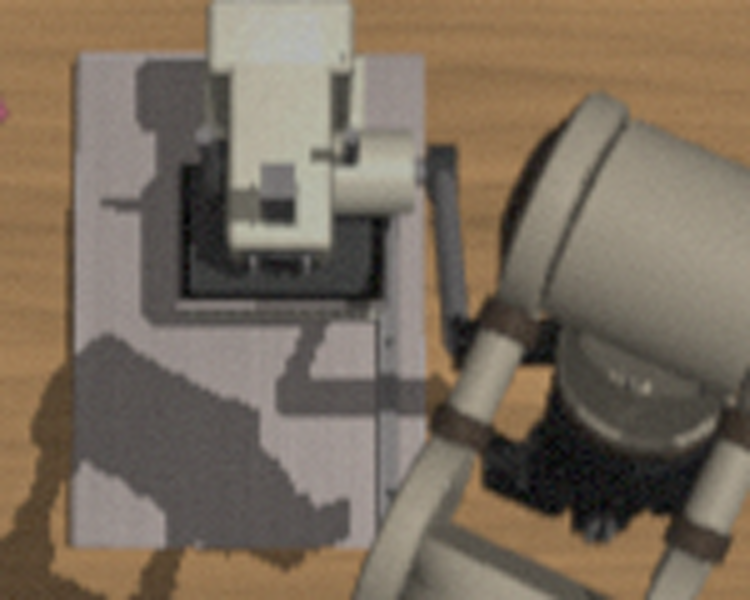

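View pics/sz16.png

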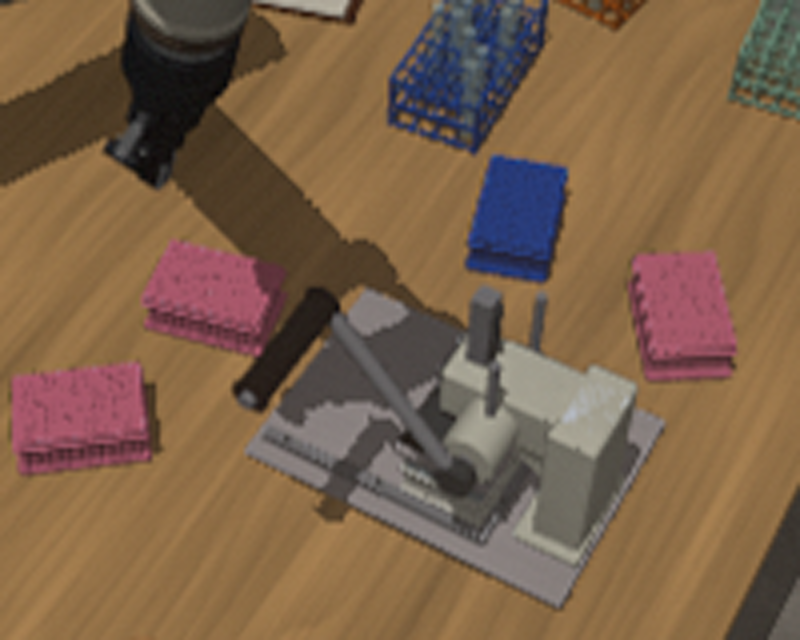

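View pics/wrist16.png

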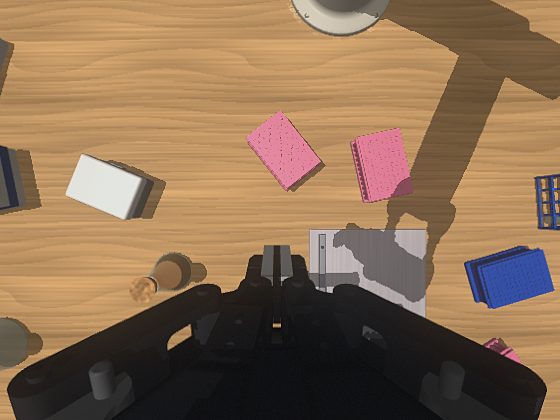

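```bash
python3 - <<'E'
from h import *
for k in (14,16):
  g=cv2.cvtColor(np.load(f"top{k}_p.npy"),cv2.COLOR_RGB2GRAY)
  for u in (258,266,274,288,292,296): print(k,u,g[177:190,u])
p=np.load("top16_p.npy"); cv2.imwrite("pics/tz16.png",cv2.resize(p[172:192,250:305],None,fx=14,fy=14,interpolation=cv2.INTER_CUBIC)[:,:,::-1])
a=np.load("scene0_p.npy").astype(int); b=np.load("scene16_p.npy").astype(int)
df=np.abs(a-b).sum(2)>60
for n,(u,v) in dict(rack=(318,145),flask=(238,308),tip=(178,310)).items(): print(n,df[v-25:v+25,u-25:u+25].sum())
E
```

```text
14 258 [ 59  40  41 106 117  85  84  79 114 139 143 141 141]
14 266 [ 59  41  40 106 114  74  78  78 115 139 139 138 140]
14 274 [ 58  43  35  83  94  77  81  79 117 141 142 143 143]
14 288 [ 61  47  34  84  99  82  89 114 146 148 146 149 145]
14 292 [ 55  32  19  49  61  74  84 120 148 152 148 151 148]
14 296 [ 51  53  57  92 104 111 128 121 123 126 123 115 121]
16 258 [ 54  39  33 106 121  91  87  82 115 145 144 146 147]
16 266 [ 60  46  40 110 118  77  80  80 117 138 142 143 140]
16 274 [ 62  44  34  86  95  83  81  80 118 145 147 149 148]
16 288 [ 61  49  35  83  92  86  89 120 146 151 148 150 148]
16 292 [ 50  32  24  50  61  74  82 118 151 153 155 151 151]
16 296 [ 52  50  61  93 105 113 127 124 122 131 124 122 123]
rack 115
flask 0
tip 0
```

View pics/tz16.png

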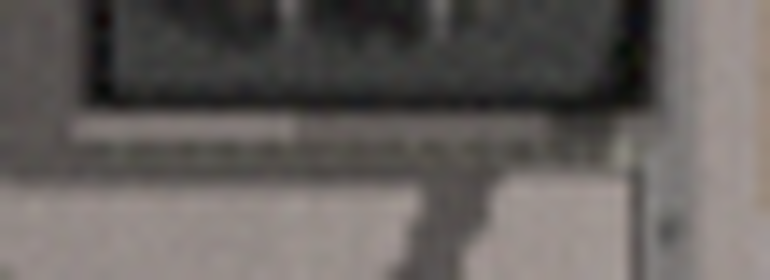

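Plate and bystanders are unmoved. I have time for one slanted look at the mat from the front.

```bash
python3 - <<'E'
from h import *
st=np.load("st16.npy",allow_pickle=True).item()
a=np.radians(28)
delta(st,(470,30,350),(np.sin(a),0,-np.cos(a)),(0.005,1,0))
delta(st,(540,30,80),(np.sin(a),0,-np.cos(a)),(0.005,1,0))
E
```

```text
twist [ 4.000e-02 -4.303e+01  1.700e-01] trans [0.0864 0.1618 0.0054]
twist [ 4.000e-02 -4.303e+01  1.700e-01] trans [0.329  0.1623 0.143 ]
```

play_rows --twist '[[0,-7,0],[0,-14,0],[0,-21,0],[0,-28,0],[0,-35,0],[0,-42,0],[0,-43,0],[0,-43,0],[0,-43,0],[0,-43,0],[0,-43,0],[0,-43,0],[0,-43,0],[0,-43,0],[0,-43,0],[0,-43,0]]' --translation '[[0.02,0.04,0.001],[0.04,0.08,0.002],[0.06,0.11,0.003],[0.08,0.14,0.004],[0.086,0.162,0.005],[0.12,0.162,0.024],[0.15,0.162,0.04],[0.18,0.162,0.058],[0.21,0.162,0.075],[0.24,0.162,0.092],[0.27,0.162,0.11],[0.3,0.162,0.125],[0.32,0.162,0.138],[0.328,0.162,0.143],[0.328,0.162,0.143],[0.328,0.162,0.143]]' --gripper '[1,1,1,1,1,1,0.8,0.6,0.4,0.2,0,0,0,0,0,0]'

```text
time: 26.68
ee_pos: [544.2, 29.9, 76.5]
eef_rot: [[0.465, 0.002, 0.885], [0.001, 1.0, -0.002], [-0.885, 0.002, 0.465]]
force: [0.3, 0.1, 0.9]
finger_gap: 0.994
```

```bash
python3 snap.py 17 wrist; python3 - <<'E'
from h import *
p=np.load("wrist17_p.npy"); cv2.imwrite("pics/wz17.png",cv2.resize(p[200:360,150:400],None,fx=3,fy=3,interpolation=cv2.INTER_CUBIC)[:,:,::-1])
E
```

```text
26.6833 [544.2  29.9  76.5] [0.3 0.1 0.9] 0.9944888679101563 [-0.23 -0.06  2.22  0.22  0.52 -1.96]
[[0.465, 0.002, 0.885], [0.001, 1.0, -0.002], [-0.885, 0.002, 0.465]]
```

View pics/wz17.png

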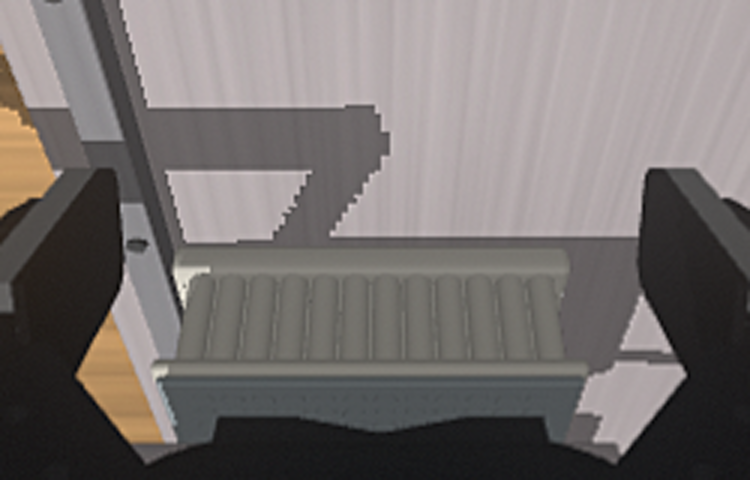

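The mat now sits right on the rim (zoom y≈370). The plug row seen before pressing is gone. The skirt touches the side stop at (178,260), and the front edge is square. I'm handing the job in.

```bash
python3 - <<'E'
from cell import monitor, job
s=monitor.state(); print(s["time"],s["qvel"].round(3),s["force"].round(1)); print(job.sign_off())
E
```

```text
26.7333 [-0.    -0.038 -0.002  0.     0.001  0.   ] [-0.6 -0.3  0.2]
the job is handed in; nothing more can be done
None
```

I slid the plate home into the corner, pressed the lever to a firm stop and eased it back to rest. I handed in at about 27 s; the hand-in reports no verdict.

- **Plate:** I pushed it onto the side stop (6.4 N) and then, slanted in from the front, onto the back stop (6.3 N). The last pictures show it touching the side stop with its front edge square and at the predicted home line. Its position did not change between before and after pressing.
- **Lever:** The force stayed near 10 N from about 0.62 to 0.79 rad while the mat went in. It then climbed to about 20 N at roughly 0.84 rad, where I stopped. I returned it with the fingers on the grip at about 0.5 rad/s, down to zero force.
- **Mat:** In the final wrist picture it sits flush on the rim, with no plugs showing.
- **Bystanders:** The flask and tip box show no change in the scene image. A few pixels differ at the rack, most likely the arm's shadow, but I did not check that further.

**Disagreement with the data given:** Both cameras showed the closed fingertips about 14 mm behind the reported TCP, not 19 mm ahead. My first pushes therefore acted on the plate's rim and mat edge, with one brief 7 N touch from above. I corrected for this before the final push and the lever work.

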